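Scan a shelved carton with the touch reader

ROBOT

A 6-joint arm with a two-finger parallel gripper is mounted at the origin on the work surface. World frame = base frame: x ahead of the robot, y to its left, z up, the work surface at z = 0. Lengths are in m, angles in rad, forces in N, time in s.
With the tool pointing down it reaches from about 0.25 to 0.725 m from the base axis. Payload 4 kg.
Tool frame: the origin (TCP) lies on the centre line of the jaws, within the pads' length; the fingertips stand 22 mm ahead of it and the grasp point (between the pads) lies 3 mm ahead of it (bot.tip_reach is the distance from the TCP to the fingertips, in m); z points along the fingers, y is the line along which they close (so a half turn about z gives the same grasp; the last joint's range is limited). The gripper opens to 85 mm and grips with 20 to 120 N. Pads are 22 mm wide; open, the fingers measure 114 mm over their backs; the gripper's body (76 mm by 85 mm) begins 54 mm behind the grasp point. The pads swing forward as they close: fully open they stand 13 mm farther back than shut.
Start: joints at [-1.196, 0.241, 0.005, 1.335, 0, 1.571], TCP at [0.183, -0.465, 0.253] pointing down, gripper open.
Joint ranges: [-2.72, 2.72], [-1.05, 1.87], [-1.09, 1.28], [-1.99, 2.15], [-1.42, 1.44], [-3.14, 3.14]. Speed limits (rad/s): [2.79, 2.79, 3.14, 3.14, 3.14, 3.14].

INTERFACE

Orientations are given as a unit quaternion [x, y, z, w].
In Python, from workcell import bot gives the robot as it stands. The module is installed in compiled form; this text tells all that it offers.
- The arm moves only by the tool apply_moves, never from a script. Its argument "commands" is a list of rows, each a list of 4 numbers: the shift along the tool's x, y, z scaled (see below), then the turn about the tool's z scaled (see below). In form: [[tx, ty, tz, roll], ...]. A call has exactly 5 rows; each row shifts and turns the commanded pose from where the row before left it, along the tool's axes as they then stand; what a row does not reach is not made up. The controller multiplies each number of a shift by 20 mm and each number of a turn by 60 degrees. A row lasts 1/12 s, in which the tool goes at most 41.7 mm and 7.16 degrees, less where a joint would pass 70% of its speed; a pose out of reach is approached as far as the arm can. A call with a number of a shift or a turn outside -1 to 1 is refused whole. A call with a gripper value outside its range is refused whole. "claw" is the closure, from 0 (fully open) to 1 (shut), set as the call begins (left out, the last holds). The fingers move at their own pace and stop on an object; the grip force is fixed at half the most. Time passes only in rows, so rows that do not move let the fingers close, or fill a call up. It gives the time, the measured TCP pose, the force, the opening and the grip force at its end, in the units of the state.
- bot.get_obs(): the state, without advancing time (a new reading comes with each control period).
- bot.camera(name): name is "scene" or "top" or "wrist"; returns a dict with "image" (420x560x3 uint8, blue, green, red), "camera_matrix" (3x3 intrinsics, pixels), "R" (3x3) and "t" (3): a world point X has camera coordinates R X + t. Camera axes: x right, y down, z forward; pixel columns grow to the right and rows downward; lengths in m; the calibration is good to about 2 mm. The wrist camera is an equidistant fisheye: a pixel r from the principal point sees the ray r / f radians off the axis. A picture is of the moment at which its call begins. There is no depth.
- bot.job_done(): hands the job in; it is judged then, once.
The state is a dict: "clock": time; "joint_pos": joint angles; "joint_vel": joint speeds; "tau": joint torques, N m; "eef_pos": TCP position; "tool_rot": TCP orientation; "ft_force": force on the tool from outside, world axes, zero at the start; "ft_torque": the same for the moment, N m; "grip_width": finger opening in m; "grasp_force": force on a finger pad.
Only numpy, scipy, OpenCV 4.12 (cv2) and the standard library are available. Lean on these libraries where they do the work, as an engineer would, in place of code of your own. Each camera call takes 0.05 s, during which the arm holds its last target. There are 200 camera calls.

TASK

Take the touch reader off its fork, press its sprung nose squarely onto the middle of the bar-code label on the square-ended carton (not the flat carton or the round tube), just part-way in, and hold it still there for a second. Then hang the reader back on its fork and let go; leave everything else alone.

Things in the scene. Friction and masses are not known exactly. Their poses are not given: they have to be found in the camera images.
- reader: Hand-held touch reader, 160 g, hung upright on the dock. Origin: centre of the collar's underside; z up along its axis. Collar 46 mm diameter, z 0 to 6 mm; above it a grey block handle, z 6 to 58, 36 mm along x, 28 mm along y (grip across y). Below: black barrel 24 mm diameter to z -70, then a rubber nose 15 mm diameter, end at z -84 when out. It reads at any turn about z.
- nose_tip (a point): Centre of the end face of the reader's sprung nose (84 mm below the reader's origin with the nose out, on its axis).
- nose (a joint): How far the reader's nose is pressed in, m: 0 fully out, 0.008 bottomed. Sprung: it starts to move at about 2.4 N and takes about 5.6 N at 4 mm and 9 N at 8 mm.
- dock: Fixed steel stand. Origin: underside of its foot, below the fork's middle; z up. Foot x -45 to 65, y -45 to 45 mm, 12 mm high. Fork: two arms, top face at z 120, x -30 to 35, 12 mm wide, gap y -16 to 16, open towards -x; the column behind (x 35 to 55) is no higher. The reader hangs with its barrel in the gap and collar on the arms, its origin at (0, 0, 120) mm.
- pocket_square: Steel pocket, 76 x 76 mm, holding the white square-ended carton (66 x 66). Origin: centre of its mouth, 140 mm above the bench; z points out along the carton, 27 degrees off vertical, towards the robot; y level. The carton's flat end, square to z, stands out 10 to 35 mm, NOT measured: feel for it. Its label (46 along y, 30 along x) is centred on the z axis. It stays put when pressed.
- pocket_flat: Like pocket_square, on another stand: a pocket 46 x 114 mm with a flat carton of end 34 x 102 mm. Not to be scanned. Same tilt, mouth height and stand-out.
- pocket_tube: Like pocket_square, on another stand: a pocket 76 x 76 mm with a round tube, 62 mm diameter. Not to be scanned. Same tilt, mouth height and stand-out.
- spray_can: Bystander: upright bare metal can, 52 mm diameter, 110 mm high; origin under its centre.
- tape: Bystander: roll of clear tape lying flat, 100 mm diameter, 24 mm high; origin under its centre.
- part_box: Bystander: closed brown carton 70 x 110 x 45 mm; origin under its centre.

How it is judged:
By the outcome, as a careful person would: the job done as asked, in the order asked, and still so for the second after the job is handed in, with the robot touching nothing.
It also fails if it takes over 54 s, if anything falls off the work surface, if the arm or the gripper's body presses on something with over 40 N, if the wrist force passes 120 N, or if a joint passes its speed limit or range.

## Working session

There is one attempt and no reset: what is moved stays moved. The work goes in short steps, Python scripts to look and compute and a tool call to move; the robot and the scene stay as the last step left them, time stands still between calls to the robot, and variables do not carry over. Pictures are saved under pics/ and viewed, at most 10 in all, crops included, and the job is handed in when it is done.

Besides the shell and the picture viewer there is one more tool, called after "Emit:" as name([rows], argument=value, ...), one row to a line, values as JSON. apply_moves: Moves the arm, as the interface text tells. Shifts and turns lie within -1 to 1; 1 stands for 20 mm of shift or 60 degrees of turn. Its arguments: {"type":"object","properties":{"commands":{"type":"array","items":{"type":"array","items":{"type":"number","minimum":-1,"maximum":1}}},"claw":{"type":"number"}},"required":["commands"]}

```bash
mkdir -p pics; python3 - <<'E'
from workcell import bot
import cv2,pickle
d={}
for n in ["scene","top","wrist"]:
    c=bot.camera(n); d[n]=c; cv2.imwrite(f"pics/{n}0.png",c["image"]); print(n,c["camera_matrix"].tolist(),c["R"].round(4).tolist(),c["t"].round(4).tolist())
pickle.dump(d,open("c0.pkl","wb"))
print(bot.get_obs(), bot.tip_reach)
E
```

```text
scene [[404.0914966153258, 0.0, 275.3554627478339], [0.0, 404.0914966153258, 206.30210615622943], [0.0, 0.0, 1.0]] [[0.8038, 0.5949, -0.0026], [0.4405, -0.5981, -0.6695], [-0.3999, 0.537, -0.7428]] [-0.4364, -0.163, 1.285]
top [[493.8008954108719, 0.0, 281.7897140055844], [0.0, 493.8008954108719, 213.27765461637316], [0.0, 0.0, 1.0]] [[-0.0251, -0.9997, -0.0007], [-0.9955, 0.025, -0.0915], [0.0915, -0.0016, -0.9958]] [-0.0098, 0.5158, 1.4876]
wrist [[325.19226210127806, 0.0, 275.8348449462293], [0.0, 325.19226210127806, 207.8113109512129], [0.0, 0.0, 1.0]] [[0.3661, -0.9306, -0.001], [-0.8793, -0.3463, 0.3269], [-0.3045, -0.1188, -0.9451]] [-0.4992, -0.0416, 0.3804]
{'clock': 0.15, 'joint_pos': array([-1.19601783e+00,  2.41261573e-01,  4.01761692e-03,  1.33522835e+00,
       -1.53611633e-05,  1.57081338e+00]), 'joint_vel': array([-4.65886991e-04, -3.84666655e-03,  3.88236289e-03, -1.27375649e-03,
       -8.58886817e-05, -2.01914500e-03]), 'tau': array([ 1.09653487e-03, -3.72635257e+01,  2.52638894e+01,  1.23723884e-02,
        9.13260124e-05, -5.94766050e-06]), 'eef_pos': array([ 0.18286008, -0.46486607,  0.25260051]), 'tool_rot': array([ 9.82495193e-01,  1.86286050e-01, -1.63665676e-04, -8.21885923e-04]), 'ft_force': array([-0.85848482,  0.50565784,  0.01839597]), 'ft_torque': array([ 0.01986842, -0.02701859, -0.04592147]), 'grasp_force': 0.0, 'grip_width': 0.08558063736380646} 0.022
```

View pics/scene0.png

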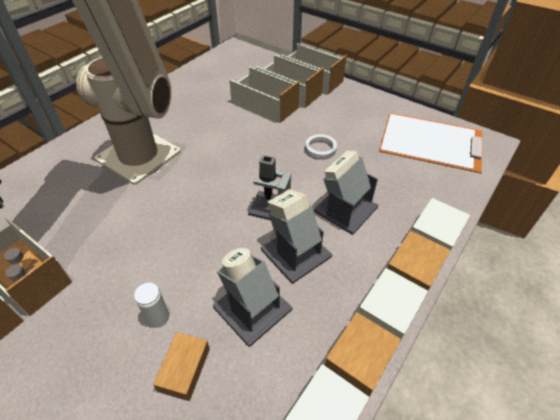

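View pics/top0.png

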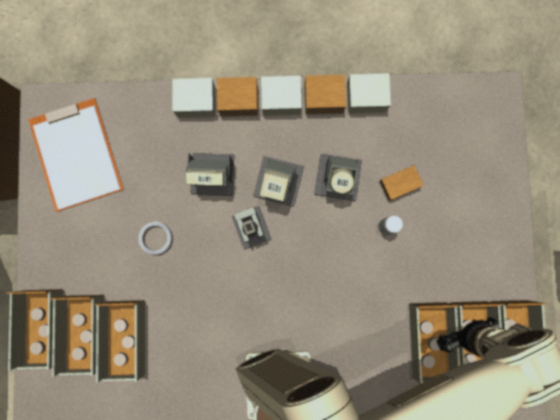

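Scene: the dock with the reader is at about (268,185) in the scene view. The square carton is the middle pocket, with its end at (290,203). In the top view the dock is at (250,228) and the square label at (276,185). I'll look closer at these.

```bash
cat > h.py <<'E'
import numpy as np,pickle,cv2
def ray(c,u,v):
    K,R,t=[np.array(c[k]) for k in("camera_matrix","R","t")]
    d=np.linalg.solve(K,[u,v,1.]); return -R.T@t, R.T@d
def onz(c,u,v,z):
    o,d=ray(c,u,v); return o+d*(z-o[2])/d[2]
def proj(c,X):
    K,R,t=[np.array(c[k]) for k in("camera_matrix","R","t")]
    p=K@(R@np.array(X)+t); return p[:2]/p[2]
def tri(c1,p1,c2,p2):
    o1,d1=ray(c1,*p1);o2,d2=ray(c2,*p2)
    s=np.linalg.lstsq(np.c_[d1,-d2],o2-o1,rcond=None)[0]
    a,b=o1+d1*s[0],o2+d2*s[1]; return (a+b)/2,np.linalg.norm(a-b)
E
python3 - <<'E'
from h import *
d=pickle.load(open("c0.pkl","rb"))
a=d["top"]["image"][150:250,220:310]; b=d["scene"]["image"][145:285,235:345]
A=cv2.resize(a,None,fx=4.2,fy=4.2,interpolation=cv2.INTER_CUBIC);B=cv2.resize(b,None,fx=3.6,fy=3.6,interpolation=cv2.INTER_CUBIC)
o=np.zeros((max(A.shape[0],B.shape[0]),A.shape[1]+B.shape[1],3),np.uint8);o[:A.shape[0],:A.shape[1]]=A;o[:B.shape[0],A.shape[1]:]=B
print(A.shape,B.shape);cv2.imwrite("pics/crop.png",o)
for u,v,z in[(250,228,.17),(276,185,.16)]:print(onz(d["top"],u,v,z))
E
```

```text
(420, 378, 3) (504, 396, 3)
[0.46345442 0.06611948 0.17      ]
[ 0.58272591 -0.0082792   0.16      ]
```

View pics/crop.png

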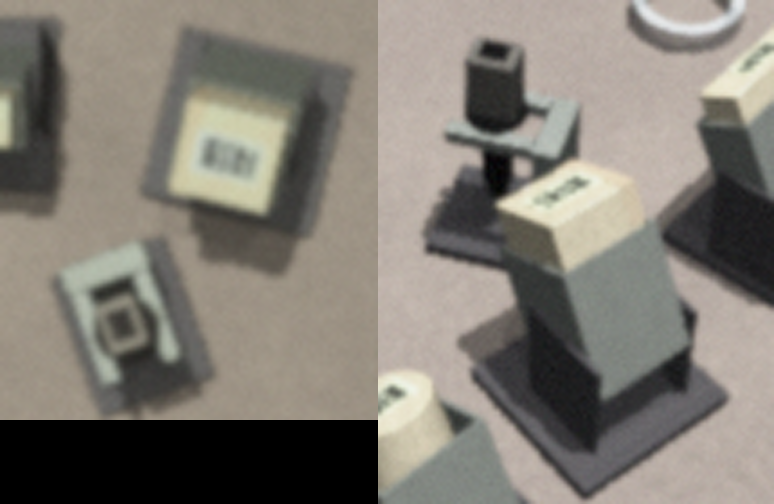

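The crop shows the fork opening towards the robot and the column on the far side. The handle top is at about (122,325) in the crop. The square carton's label is at (229,155), with its end edges sloping about 13°. I'll measure these now.

```bash
python3 - <<'E'
from h import *
d=pickle.load(open("c0.pkl","rb"))
def lab(n,x0,y0,x1,y1):
    im=d[n]["image"][y0:y1,x0:x1]; s=6
    im=cv2.resize(im,None,fx=s,fy=s,interpolation=cv2.INTER_CUBIC).astype(int)
    b,g,r=im[...,0],im[...,1],im[...,2]
    return im,b,g,r,(x0,y0,s)
def c2p(p,o): return (np.array(p,float)+.5)/o[2]-.5+np.array(o[:2])
def big(m):
    cs,_=cv2.findContours(m.astype(np.uint8),cv2.RETR_EXTERNAL,cv2.CHAIN_APPROX_NONE)
    return max(cs,key=cv2.contourArea)
res={}
for n,box in(("top",(255,165,300,205)),("scene",(265,187,315,225))):
    im,b,g,r,o=lab(n,*box)
    print(n,"pix",[im[int((v-o[1])*6),int((u-o[0])*6)].tolist() for u,v in ([(270,182),(276,196),(264,193)] if n=="top" else [(287,196),(280,206),(300,195)])])
    end=big((r>175)&(r-b>20)); 
    (c,sz,a)=cv2.minAreaRect(end); print("end",c2p(c,o),np.array(sz)/6,a)
    eh=np.zeros(r.shape,np.uint8);cv2.drawContours(eh,[cv2.convexHull(end)],-1,1,-1);eh=cv2.erode(eh,np.ones((13,13)))
    m=eh*((r-b<22)); m=cv2.morphologyEx(m.astype(np.uint8),cv2.MORPH_CLOSE,np.ones((9,9)))
    l=big(m);(c,sz,a)=cv2.minAreaRect(l);print("label",c2p(c,o),np.array(sz)/6,a);res[n]=c2p(c,o)
    print([c2p(q,o).round(1).tolist() for q in cv2.boxPoints(cv2.minAreaRect(l))])
    vis=im.clip(0,255).astype(np.uint8).copy();cv2.drawContours(vis,[end],-1,(0,0,255),1);cv2.drawContours(vis,[l],-1,(0,255,0),1);res[n+"v"]=vis
print("LABEL",tri(d["top"],res["top"],d["scene"],res["scene"]))
# handle in top view
im,b,g,r,o=lab("top",225,200,275,252)
vis=im.clip(0,255).astype(np.uint8).copy()
ed=big((g>165)&(g-r>4)); cv2.drawContours(vis,[ed],-1,(0,0,255),1);(c,sz,a)=cv2.minAreaRect(ed);print("fork",c2p(c,o),np.array(sz)/6,a)
V=[res["topv"],res["scenev"],vis];H=max(v.shape[0] for v in V)
cv2.imwrite("pics/m.png",cv2.resize(np.hstack([np.pad(v,((0,H-v.shape[0]),(0,0),(0,0))) for v in V]),None,fx=.9,fy=.9))
E
```

```text
top pix [[182, 199, 191], [171, 206, 207], [165, 201, 206]]
end [273.69218699 186.25481415] [23.37416331 22.4743576 ] 12.593330383300781
label [273.88394674 186.90628052] [16.88227971 11.09520976] 12.847704887390137
[[264.4, 190.4], [266.9, 179.6], [283.3, 183.4], [280.9, 194.2]]
scene pix [[171, 191, 184], [189, 215, 222], [193, 220, 231]]
end [292.605896   201.45516459] [25.82144165 42.32177989] 59.620880126953125
label [285.68314362 197.60198466] [ 6.69681867 21.68689219] 64.48612976074219
[[274.5, 199.3], [294.0, 189.9], [296.9, 196.0], [277.3, 205.3]]
LABEL (array([ 0.57583946, -0.00277424,  0.16789401]), np.float64(0.0013167357832296262))
fork [246.06561534 217.90624491] [15.73279063 19.38665009] 69.12097930908203
```

View pics/m.png

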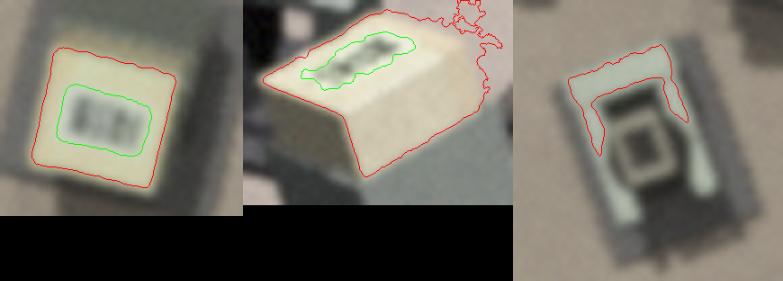

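Emit:
apply_moves([
  [0.91, -0.78, -0.1, 0],
  [0.91, -0.78, -0.1, 0],
  [0.91, -0.78, -0.1, 0],
  [0.91, -0.78, -0.1, 0],
  [0.91, -0.78, -0.1, 0],
], claw=0)

```text
clock: 0.57
eef_pos: [0.2393, -0.3582, 0.263]
tool_rot: [0.983, 0.186, -0.0, -0.0]
ft_force: [0.2, 0.9, 0.0]
grip_width: 0.0855
grasp_force: 0.0
```

Emit:
apply_moves([
  [0.91, -0.78, -0.1, 0],
  [0.91, -0.78, -0.1, 0],
  [0.91, -0.78, -0.1, 0],
  [0.91, -0.78, -0.1, 0],
  [0.91, -0.78, -0.1, 0],
])

```text
clock: 0.98
eef_pos: [0.2955, -0.2523, 0.2732]
tool_rot: [0.983, 0.186, -0.0, -0.0]
ft_force: [0.4, -0.3, -0.0]
grip_width: 0.0852
grasp_force: 0.0
```

```bash
python3 - <<'E'
from workcell import bot
from h import *
from scipy.spatial.transform import Rotation as Rn
s=bot.get_obs();print(s["clock"],s["joint_pos"].round(3),s["eef_pos"].round(4),s["ft_force"].round(2));M=Rn.from_quat(s["tool_rot"]).as_matrix();print(M.round(4),np.degrees(np.arctan2(M[1,0],M[0,0])))
d=pickle.load(open("c0.pkl","rb"))
im=d["top"]["image"][200:252,225:275];im=cv2.resize(im,None,fx=6,fy=6,interpolation=cv2.INTER_CUBIC)
g=cv2.cvtColor(im,cv2.COLOR_BGR2GRAY)
print(g[120:215:5,95:200:6])
p=onz(d["top"],249.4,227.4,.178);print("handle top",p, "tri",tri(d["top"],(249.4,227.4),d["scene"],(267.5,158.9)))
a,b=onz(d["top"],264.4,190.4,.16),onz(d["top"],280.9,194.2,.16);v=a-b;print("pocket yaw",np.degrees(np.arctan2(-v[0],v[1])))
E
```

```text
0.9833 [-0.707  0.01  -0.211  1.351  0.     2.06 ] [ 0.2955 -0.2523  0.2732] [ 0.37 -0.28 -0.05]
[[ 9.307e-01  3.658e-01 -3.000e-04]
 [ 3.658e-01 -9.307e-01  2.000e-04]
 [-2.000e-04 -3.000e-04 -1.000e+00]] 21.459842551261737
[[138  96  60  46  49  53  60  73  86  96  93  90 119 161 180 179 161 121]
 [152 107  68  56  61  73  89 105 118 126 118  99 109 143 167 177 170 136]
 [165 126  92  82  87 102 119 129 134 138 131 108  96 115 141 163 170 149]
 [173 146 118 109 118 128 133 134 132 129 125 110  87  86 110 141 162 153]
 [177 159 136 129 132 129 126 119 111 106 115 112  90  74  85 117 148 151]
 [179 163 143 134 129 117 102  94  83  86 106 117 100  72  67  91 126 147]
 [178 163 139 130 119  96  78  70  64  71  98 119 109  78  59  70 102 135]
 [177 158 130 120 113  88  68  60  57  65  89 114 114  88  63  59  85 124]
 [176 153 122 112 113  95  74  62  58  63  79 106 116  97  70  56  76 120]
 [171 151 117 104 114 105  80  63  59  59  73  99 115 103  73  57  73 119]
 [166 150 113  99 113 111  89  69  60  59  69  90 113 111  84  60  73 120]
 [159 146 108  92 108 115  96  74  64  64  72  91 116 119  95  66  73 120]
 [149 144 107  85 101 116 102  83  78  83  92 107 124 125 101  69  74 121]
 [139 143 115  86  93 114 113 102 101 109 118 125 129 123  95  67  75 121]
 [132 146 130  96  90 111 125 124 122 126 130 127 120 105  79  61  74 120]
 [128 149 143 111  92 107 127 133 131 126 119 107  93  76  59  50  70 119]
 [119 144 151 129 102 104 120 125 118 102  87  75  63  51  42  42  64 113]
 [112 137 158 150 122 108 107 100  86  69  57  50  44  40  39  43  61 101]
 [106 131 159 164 150 129 107  81  59  48  43  39  38  40  42  47  59  84]]
handle top [0.46463345 0.06722203 0.178     ] tri (array([0.46608887, 0.06856992, 0.17738917]), np.float64(0.0038394747115298874))
pocket yaw -14.507970843392044
```

Emit:
apply_moves([
  [0, 0, 0, -0.1185],
  [0, 0, 0, -0.1185],
  [0, 0, 0, -0.1185],
  [0, 0, 0, -0.1185],
  [0, 0, 0, -0.1185],
])

```text
clock: 1.4
eef_pos: [0.2952, -0.2532, 0.2731]
tool_rot: [0.877, 0.48, -0.0, -0.0]
ft_force: [0.0, -0.0, 0.4]
grip_width: 0.0855
grasp_force: 0.0
```

Emit:
apply_moves([
  [0, 0, 0, -0.1185],
  [0, 0, 0, -0.1185],
  [0, 0, 0, -0.1185],
  [0, 0, 0, -0.1185],
  [0, 0, 0, -0.1185],
])

```text
clock: 1.82
eef_pos: [0.2951, -0.2533, 0.273]
tool_rot: [0.689, 0.725, -0.0, -0.0]
ft_force: [0.4, -0.1, 0.6]
grip_width: 0.0852
grasp_force: 0.0
```

Emit:
apply_moves([
  [0, 0, 0, -0.1185],
  [0, 0, 0, -0.1185],
  [0, 0, 0, -0.1185],
  [0, 0, 0, -0.1185],
  [0, 0, 0, -0.1185],
])

```text
clock: 2.23
eef_pos: [0.2951, -0.2533, 0.2731]
tool_rot: [0.435, 0.901, 0.0, -0.0]
ft_force: [0.2, -0.7, 0.8]
grip_width: 0.0854
grasp_force: 0.0
```

Emit:
apply_moves([
  [0, 0, 0, -0.1185],
  [0, 0, 0, -0.1185],
  [0, 0, 0, -0.1185],
  [0, 0, 0, -0.1185],
  [0, 0, 0, -0.1185],
])

```text
clock: 2.65
eef_pos: [0.2951, -0.2533, 0.273]
tool_rot: [0.139, 0.99, 0.0, -0.0]
ft_force: [0.8, 0.7, 1.3]
grip_width: 0.0856
grasp_force: 0.0
```

Emit:
apply_moves([
  [0, 0, 0, -0.1185],
  [0, 0, 0, -0.1185],
  [0, 0, 0, -0.1185],
  [0, 0, 0, -0.1185],
  [0, 0, 0, -0.1185],
])

```text
clock: 3.07
eef_pos: [0.2951, -0.2533, 0.273]
tool_rot: [-0.17, 0.985, 0.0, -0.0]
ft_force: [-0.4, -0.1, 0.4]
grip_width: 0.0852
grasp_force: 0.0
```

Emit:
apply_moves([
  [-0.888, 0.82, 0, 0],
  [-0.888, 0.82, 0, 0],
  [-0.888, 0.82, 0, 0],
  [-0.888, 0.82, 0, 0],
  [-0.888, 0.82, 0, 0],
])

```text
clock: 3.48
eef_pos: [0.3523, -0.1458, 0.2731]
tool_rot: [-0.167, 0.986, 0.0, -0.0]
ft_force: [0.1, -0.4, 0.1]
grip_width: 0.0852
grasp_force: 0.0
```

Emit:
apply_moves([
  [-0.888, 0.82, 0, 0],
  [-0.888, 0.82, 0, 0],
  [-0.888, 0.82, 0, 0],
  [-0.888, 0.82, 0, 0],
  [-0.888, 0.82, 0, 0],
])

```text
clock: 3.9
eef_pos: [0.4092, -0.039, 0.2731]
tool_rot: [-0.167, 0.986, 0.0, -0.0]
ft_force: [0.1, -0.5, 0.4]
grip_width: 0.0857
grasp_force: 0.0
```

Emit:
apply_moves([
  [-0.888, 0.82, 0, 0],
  [-0.888, 0.82, 0, 0],
  [-0.888, 0.82, 0, 0],
  [-0.888, 0.82, 0, 0],
  [0, 0, 0, 0],
])

```text
clock: 4.32
eef_pos: [0.456, 0.0482, 0.2727]
tool_rot: [-0.169, 0.986, 0.001, 0.0]
ft_force: [0.3, 0.8, -0.4]
grip_width: 0.0849
grasp_force: 0.0
```

```bash
cat >> h.py <<'E'
from scipy.spatial.transform import Rotation as Rn
def wray(c,u,v):
    K,R,t=[np.array(c[k]) for k in("camera_matrix","R","t")]
    x,y=(u-K[0,2])/K[0,0],(v-K[1,2])/K[1,1];r=np.hypot(x,y)
    d=np.array([np.sin(r)*x/r,np.sin(r)*y/r,np.cos(r)]); return -R.T@t,R.T@d
def wonz(c,u,v,z):
    o,d=wray(c,u,v);return o+d*(z-o[2])/d[2]
def wproj(c,X):
    K,R,t=[np.array(c[k]) for k in("camera_matrix","R","t")]
    p=R@np.array(X)+t;n=np.hypot(*p[:2]);th=np.arctan2(n,p[2]);return K[:2,2]+K[0,0]*th*p[:2]/n
def yaw(s):
    M=Rn.from_quat(s["tool_rot"]).as_matrix();return np.degrees(np.arctan2(M[1,0],M[0,0])),M
def rel(s,X):
    return yaw(s)[1].T@(np.array(X)-s["eef_pos"])
def show(s):print(round(s["clock"],2),s["joint_pos"].round(3),s["eef_pos"].round(4),"yaw",yaw(s)[0].round(2),"F",s["ft_force"].round(2),"w",round(s["grip_width"],4),"gf",round(s["grasp_force"],1))
E
python3 - <<'E'
from workcell import bot
from h import *
c=bot.camera("wrist");pickle.dump(c,open("w1.pkl","wb"))
cv2.imwrite("pics/w1.png",c["image"]);show(bot.get_obs())
for X in [(.4655,.068,.178),(.4655,.068,.12)]:print(wproj(c,X))
E
```

```text
4.37 [ 0.102  0.149 -0.059  1.364  0.    -0.237] [0.4549 0.0467 0.2727] yaw -160.58 F [-0.35 -0.68 -0.7 ] w 0.0853 gf 0.0
[297.05136444 239.97841638]
[293.08515813 212.80036362]
```

View pics/w1.png

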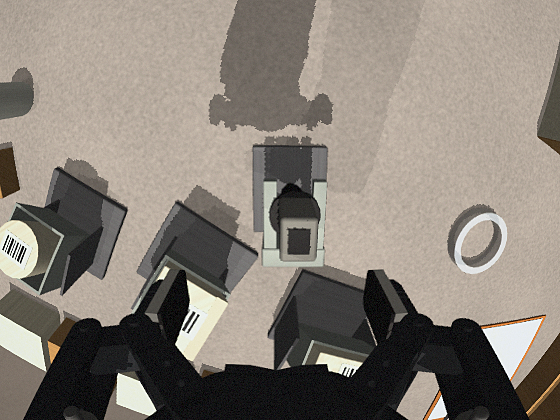

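The wrist view shows the handle top centred at about (298,240), the fork's back edge running (262,266) to (327,265), and the foot edge at (253,145) to (327,145).

```bash
python3 - <<'E'
from workcell import bot
from h import *
c=pickle.load(open("w1.pkl","rb"))
print("handle",wonz(c,298.5,240.,.178))
a,b=wonz(c,262,266,.12),wonz(c,327,265.5,.12);print(a,b,np.linalg.norm(a-b),(a+b)/2,"yaw",np.degrees(np.arctan2(*(b-a)[:2][[0,1]]*[-1,1])))
f,g=wonz(c,264,182,.12),wonz(c,327,182,.12);m=(f+g)/2;print("tips",m,np.linalg.norm(f-g));ax=(a+b)/2-m;print(np.linalg.norm(ax),np.degrees(np.arctan2(ax[1],ax[0])), "origin", m+ax*30/85)
f,g=wonz(c,253,145,.012),wonz(c,327.5,145,.012);print("foot",(f+g)/2,np.linalg.norm(f-g))
s=bot.get_obs();show(s)
for X in[(.4665,.0690,.155)]:print(rel(s,X)/.02)
E
```

```text
handle [0.46516918 0.06900434 0.178     ]
[0.52617189 0.05904597 0.12      ] [0.50526673 0.11806283 0.12      ] 0.06261003014932583 [0.51571931 0.0885544  0.12      ] yaw 19.505341790562706
tips [0.43807539 0.06021371 0.12      ] 0.05489889447756803
0.0826545437165109 20.05250793065388 origin [0.46547913 0.07021631 0.12      ]
foot [0.42163724 0.05440599 0.012     ] 0.08808399764886074
4.37 [ 0.102  0.149 -0.059  1.364  0.    -0.237] [0.4549 0.0467 0.2727] yaw -160.58 F [-0.35 -0.68 -0.7 ] w 0.0853 gf 0.0
[-0.92318103  0.85803522  5.88413753]
```

Emit:
apply_moves([
  [-0.87, 0.89, 0, 0],
  [0, 0, 0.9, 0],
  [0, 0, 0.9, 0],
  [0, 0, 0.9, 0],
  [0, 0, 0.9, 0],
])

```text
clock: 4.78
eef_pos: [0.4645, 0.0669, 0.2005]
tool_rot: [-0.167, 0.986, -0.0, -0.0]
ft_force: [0.1, 0.4, 0.0]
grip_width: 0.0857
grasp_force: 0.0
```

Emit:
apply_moves([
  [0, 0, 0.9, 0],
  [0, 0, 0.6, 0],
  [0, 0, 0.4, 0],
  [0, 0, 0.08, 0],
  [0, 0, 0, 0],
])

```text
clock: 5.2
eef_pos: [0.4646, 0.0672, 0.1615]
tool_rot: [-0.167, 0.986, -0.0, -0.001]
ft_force: [0.0, 0.4, 0.4]
grip_width: 0.0853
grasp_force: 0.0
```

```bash
python3 - <<'E'
from workcell import bot
from h import *
s=bot.get_obs();show(s);print(rel(s,(.4655,.0692,.161)))
E
```

```text
5.2 [ 0.144  0.245 -0.239  1.088 -0.    -0.191] [0.4646 0.0672 0.1615] yaw -160.82 F [0.02 0.37 0.41] w 0.0853 gf 0.0
[-0.00152501  0.00163681  0.00047438]
```

Fine-tune 1.6 mm, close, and lift.

Emit:
apply_moves([
  [-0.075, 0.08, 0, 0],
  [0, 0, 0, 0],
  [0, 0, 0, 0],
  [0, 0, 0, 0],
  [0, 0, 0, 0],
], claw=1)

```text
clock: 5.62
eef_pos: [0.4663, 0.0697, 0.1623]
tool_rot: [-0.167, 0.986, -0.0, 0.001]
ft_force: [0.1, -0.6, 2.4]
grip_width: 0.0276
grasp_force: 58.8
```

Emit:
apply_moves([
  [0, 0, 0, 0],
  [0, 0, 0, 0],
  [0, 0, 0, 0],
  [0, 0, 0, 0],
  [0, 0, 0, 0],
])

```text
clock: 6.03
eef_pos: [0.4663, 0.0697, 0.1623]
tool_rot: [-0.167, 0.986, -0.0, 0.001]
ft_force: [-1.0, -0.4, 5.4]
grip_width: 0.0279
grasp_force: 59.6
```

```bash
python3 - <<'E'
from workcell import bot
from h import *
s=bot.get_obs();show(s);print(s["ft_torque"])
E
```

```text
6.03 [ 0.148  0.246 -0.234  1.089 -0.    -0.187] [0.4663 0.0697 0.1623] yaw -160.78 F [-0.97 -0.41  5.41] w 0.0279 gf 59.6
[-0.12687311  0.10519361  0.04547163]
```

```bash
python3 - <<'E'
from h import *
d=pickle.load(open("c0.pkl","rb"));t=d["top"]
R=Rn.from_euler("z",19.4,degrees=True).as_matrix()
def dk(X): return (R.T@(np.array(X)-[.4655,.0692,0])*1000).round(0)
for n,u,v,z in[("flat cart near R",227,184,.155),("flat cart near L",187,182,.155),("flat foot near R",233,195,.01),("flat foot nearL",188,195,.01),("sq cart nearL",264,193,.16),("sq cart farL",268,173,.16),("sq foot nearL",255,199,.01),("sq foot farL",264,158,.01)]:
    X=onz(t,u,v,z);print(n,X.round(3),"dock",dk(X))
E
```

```text
flat cart near R [0.59  0.129 0.155] dock [137.  15. 155.]
flat cart near L [0.598 0.242 0.155] dock [182. 118. 155.]
flat foot near R [0.577 0.127 0.01 ] dock [125.  17.  10.]
flat foot nearL [0.581 0.266 0.01 ] dock [174. 148.  10.]
sq cart nearL [0.561 0.026 0.16 ] dock [ 76. -73. 160.]
sq cart farL [0.617 0.013 0.16 ] dock [ 125. -103.  160.]
sq foot nearL [0.563 0.059 0.01 ] dock [ 89. -42.  10.]
sq foot farL [0.691 0.028 0.01 ] dock [ 199. -113.   10.]
```

Emit:
apply_moves([
  [0, 0, -0.5, 0],
  [0, 0, -0.9, 0],
  [0, 0, -0.9, 0],
  [0, 0, -0.9, 0],
  [0, 0, -0.9, 0],
])

```text
clock: 6.45
eef_pos: [0.4651, 0.0697, 0.2434]
tool_rot: [-0.167, 0.986, 0.0, -0.001]
ft_force: [0.0, -0.4, -2.6]
grip_width: 0.0275
grasp_force: 59.2
```

Emit:
apply_moves([
  [0, 0, -0.9, 0],
  [0, 0, 0, 0],
  [0, 0, 0, 0],
  [0, 0, 0, 0],
  [0, 0, 0, 0],
])

```text
clock: 6.87
eef_pos: [0.4649, 0.0696, 0.2599]
tool_rot: [-0.167, 0.986, 0.0, -0.002]
ft_force: [-1.0, -0.3, -1.2]
grip_width: 0.0273
grasp_force: 59.5
```

Emit:
apply_moves([
  [-0.94, 0, 0, 0],
  [-0.94, 0, 0, 0],
  [-0.94, 0, 0, 0],
  [-0.93, 0, 0, 0],
  [0, 0, 0, 0],
])

```text
clock: 7.28
eef_pos: [0.5389, 0.0953, 0.2595]
tool_rot: [-0.167, 0.986, 0.0, -0.0]
ft_force: [1.1, 0.1, -2.2]
grip_width: 0.0272
grasp_force: 59.3
```

Emit:
apply_moves([
  [0, 0, 0.95, 0],
  [0, 0, 0.95, 0],
  [0, 0, 0.95, 0],
  [0, 0, 0, 0],
  [0, 0, 0, 0],
])

```text
clock: 7.7
eef_pos: [0.535, 0.094, 0.2029]
tool_rot: [-0.167, 0.986, -0.0, -0.003]
ft_force: [0.1, 0.6, -0.7]
grip_width: 0.0276
grasp_force: 59.3
```

Emit:
apply_moves([
  [0.2, 0, 0, 0],
  [0.2, 0, 0, 0],
  [0.2, 0, 0, 0],
  [0.2, 0, 0, 0],
  [0, 0, 0, 0],
])

```text
clock: 8.12
eef_pos: [0.5243, 0.0899, 0.2067]
tool_rot: [-0.167, 0.986, 0.0, 0.004]
ft_force: [5.2, 1.9, -4.4]
grip_width: 0.0271
grasp_force: 59.4
```

```bash
python3 - <<'E'
from workcell import bot
from h import *
s=bot.get_obs();show(s);print(s["ft_torque"]);R=Rn.from_euler("z",19.4,degrees=True).as_matrix()
print(R.T@(s["eef_pos"]-[.4655,.0692,0]))
E
```

```text
8.12 [ 1.690e-01  3.210e-01 -9.000e-03  1.232e+00  1.000e-03 -1.660e-01] [0.5243 0.0899 0.2067] yaw -160.77 F [ 5.16  1.89 -4.37] w 0.0271 gf 59.4
[ 0.51340207 -1.61232605  0.0241547 ]
[ 6.23101972e-02 -4.76750192e-05  2.06744328e-01]
```

Emit:
apply_moves([
  [0.2, 0, 0, 0],
  [0.2, 0, 0, 0],
  [0.2, 0, 0, 0],
  [0, 0, 0, 0],
  [0, 0, 0, 0],
])

```text
clock: 8.53
eef_pos: [0.5135, 0.086, 0.2072]
tool_rot: [-0.167, 0.986, 0.0, 0.005]
ft_force: [5.3, 1.7, -2.7]
grip_width: 0.0274
grasp_force: 59.2
```

Emit:
apply_moves([
  [0.2, 0, 0, 0],
  [0.2, 0, 0, 0],
  [0.2, 0, 0, 0],
  [0, 0, 0, 0],
  [0, 0, 0, 0],
])

```text
clock: 8.95
eef_pos: [0.5023, 0.0821, 0.2073]
tool_rot: [-0.167, 0.986, 0.001, 0.005]
ft_force: [5.2, 1.7, -3.1]
grip_width: 0.0273
grasp_force: 59.3
```

```bash
python3 - <<'E'
from workcell import bot
from h import *
c=bot.camera("scene");im=c["image"];cv2.imwrite("pics/s2.png",cv2.resize(im[80:280,190:390],None,fx=3,fy=3,interpolation=cv2.INTER_CUBIC))
s=bot.get_obs();show(s);print(s["ft_torque"]);R=Rn.from_euler("z",19.4,degrees=True).as_matrix()
print(R.T@(s["eef_pos"]-[.4655,.0692,0]))
E
```

```text
9.0 [ 1.620e-01  2.750e-01 -7.000e-02  1.215e+00  1.000e-03 -1.740e-01] [0.5023 0.0821 0.2073] yaw -160.76 F [ 5.41  2.48 -2.  ] w 0.0275 gf 59.3
[ 0.58774613 -1.57641143  0.00409667]
[ 3.90179175e-02 -2.85932042e-05  2.07342255e-01]
```

View pics/s2.png

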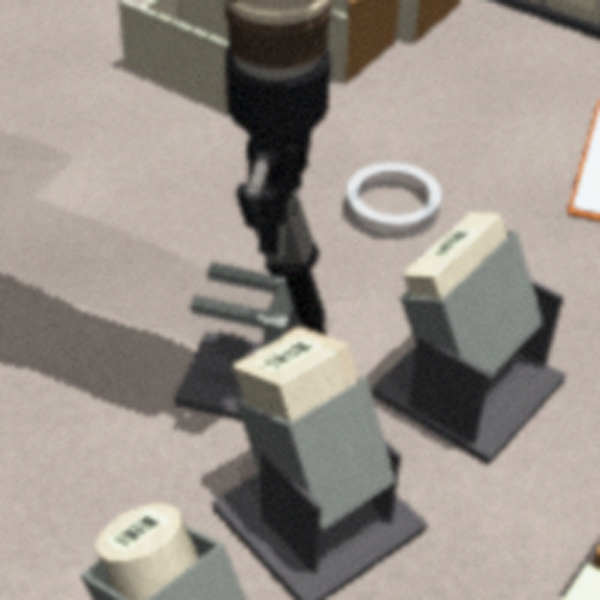

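The reader's barrel is pivoting in the pads against the column's back edge, at about (285,300) in the crop, currently near 19°. I'll carry on to 27°.

Emit:
apply_moves([
  [0.2, 0, 0, 0],
  [0.2, 0, 0, 0],
  [0.2, 0, 0, 0],
  [0.12, 0, 0, 0],
  [0, 0, 0, 0],
])

```text
clock: 9.42
eef_pos: [0.4891, 0.0774, 0.2078]
tool_rot: [-0.167, 0.986, 0.001, 0.006]
ft_force: [4.9, 2.5, -0.9]
grip_width: 0.0274
grasp_force: 59.4
```

```bash
python3 - <<'E'
from workcell import bot
from h import *
from scipy.optimize import brentq
s=bot.get_obs();show(s);R=Rn.from_euler("z",19.4,degrees=True).as_matrix()
p=R.T@(s["eef_pos"]-[.4655,.0692,0]);print(p);xg=p[0]-.055;h=p[2]-.123
print(np.degrees(brentq(lambda a:xg*np.cos(a)+h*np.sin(a)-.012,0,1)), yaw(s)[1].round(4))
E
```

```text
9.42 [ 1.560e-01  2.480e-01 -1.070e-01  1.205e+00  1.000e-03 -1.790e-01] [0.4891 0.0774 0.2078] yaw -160.77 F [ 4.92  2.53 -0.86] w 0.0274 gf 59.4
[ 2.49676719e-02 -5.54560820e-05  2.07754608e-01]
27.18076820551526 [[-9.441e-01 -3.294e-01  1.120e-02]
 [-3.294e-01  9.442e-01  3.000e-03]
 [-1.160e-02 -9.000e-04 -9.999e-01]]
```

Emit:
apply_moves([
  [-0.5, 0, 0, 0],
  [-0.4, 0, -0.4, 0],
  [0, 0, -1, 0],
  [0, 0, -1, 0],
  [0, 0, -1, 0],
])

```text
clock: 9.83
eef_pos: [0.5019, 0.0823, 0.2743]
tool_rot: [-0.167, 0.986, -0.0, 0.0]
ft_force: [-0.1, 0.4, -1.2]
grip_width: 0.0275
grasp_force: 59.3
```

Emit:
apply_moves([
  [0, 0, -1, 0],
  [0, 0, -0.7, 0],
  [0.26, -0.8, 0, 0],
  [0.26, -0.8, 0, 0],
  [0.26, -0.8, 0, 0],
])

```text
clock: 10.25
eef_pos: [0.5032, 0.0315, 0.3083]
tool_rot: [-0.167, 0.986, -0.0, 0.001]
ft_force: [0.2, 0.0, -1.9]
grip_width: 0.0277
grasp_force: 59.4
```

Emit:
apply_moves([
  [0.26, -0.8, 0, 0.112],
  [0, 0, 0, 0.112],
  [0, 0, 0, 0.112],
  [0, 0, 0, 0.112],
  [0, 0, 0, 0.112],
])

```text
clock: 10.67
eef_pos: [0.5034, 0.0148, 0.3078]
tool_rot: [0.128, 0.992, 0.0, 0.001]
ft_force: [0.6, -0.1, -2.0]
grip_width: 0.0274
grasp_force: 59.6
```

Emit:
apply_moves([
  [0, 0, 0, 0],
  [0, 0, 0, 0],
  [0, 0, 0, 0],
  [0, 0, 0, 0],
  [0, 0, 0, 0],
])

```text
clock: 11.08
eef_pos: [0.5037, 0.0152, 0.3068]
tool_rot: [0.125, 0.992, -0.0, 0.0]
ft_force: [0.1, 0.0, -2.0]
grip_width: 0.0273
grasp_force: 59.6
```

```bash
python3 - <<'E'
from workcell import bot
from h import *
d={n:bot.camera(n) for n in("scene","wrist")};pickle.dump(d,open("c2.pkl","wb"))
s=bot.get_obs();show(s);print(s["ft_torque"],rel(s,(.5084,.0145,.3076)),yaw(s)[1][:,2])
a=d["scene"]["image"][60:270,190:350];A=cv2.resize(a,None,fx=2.8,fy=2.8,interpolation=cv2.INTER_CUBIC)
b=d["wrist"]["image"][150:420,110:440];B=cv2.resize(b,None,fx=1.05,fy=1.05);B=np.pad(B,((0,A.shape[0]-B.shape[0]),(0,0),(0,0)))
cv2.imwrite("pics/s3.png",np.hstack([A,B]));print(A.shape,B.shape)
E
```

```text
11.18 [ 0.03   0.233  0.133  1.471 -0.     0.28 ] [0.5038 0.0152 0.3067] yaw 165.67 F [-0.28 -0.34 -2.03] w 0.0274 gf 59.6
[ 0.0175907   0.02729896 -0.01262575] [-0.00463114  0.00046839 -0.00087549] [ 4.00517925e-06 -7.08150342e-06 -1.00000000e+00]
(588, 448, 3) (588, 346, 3)
```

View pics/s3.png

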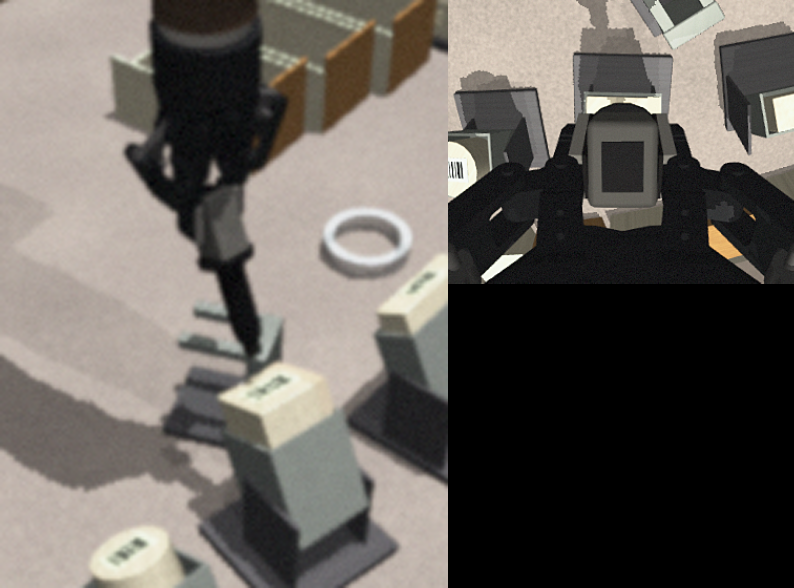

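The scene crop shows the barrel running (235,262) to (255,350). The handle recess in the wrist crop is centred at (623,166). I'll compare both with the expected tilt.

```bash
python3 - <<'E'
from workcell import bot
from h import *
d=pickle.load(open("c2.pkl","rb"));s=bot.get_obs()
G=s["eef_pos"]+[0,0,-.003]
c=d["scene"]
img=c["image"].astype(int).sum(2)
for th in(22,25,27,29,32):
    a=np.radians(th);y=np.radians(165.67);ax=np.array([np.sin(a)*np.cos(y),np.sin(a)*np.sin(y),np.cos(a)])
    P=lambda z:G+(z-.0393)*ax
    p1,p2,p3=[proj(c,P(z)) for z in(-.01,-.065,-.084)]
    v=p2-p1;print(th,p1.round(1),p2.round(1),"tip",p3.round(1),"ang",np.degrees(np.arctan2(v[0],v[1])).round(2),"wrist top",wproj(d["wrist"],P(.058)).round(1), "tip",P(-.084).round(4))
# measured barrel centreline
g=cv2.cvtColor(c["image"],cv2.COLOR_BGR2GRAY).astype(float)
pts=[]
for v in range(156,184):
    row=g[v,262:292];xs=np.arange(262,292);u0=262+row.argmin()
    # subpixel edges at half level around the minimum
    i=u0-262;thr=70
    l=i
    while l>0 and row[l]<thr:l-=1
    r=i
    while r<len(row)-1 and row[r]<thr:r+=1
    le=262+l+(row[l]-thr)/(row[l]-row[l+1]);re=262+r-(row[r]-thr)/(row[r]-row[r-1])
    pts.append((v,le,re))
for p in pts[::2]:print(np.round(p,1),end=" ")
E
```

```text
22 [270.2 155.3] [276.1 177.1] tip [278.1 184.3] ang 15.27 wrist top [274.5 303.4] tip [0.5485 0.0038 0.1894]
25 [270.8 155.5] [277.5 177.6] tip [279.7 184.9] ang 16.83 wrist top [274.5 301. ] tip [0.5543 0.0023 0.192 ]
27 [271.3 155.6] [278.4 177.9] tip [280.8 185.3] ang 17.85 wrist top [274.5 299.4] tip [0.558  0.0013 0.1939]
29 [271.7 155.7] [279.4 178.1] tip [281.9 185.6] ang 18.85 wrist top [274.5 297.8] tip [5.617e-01 4.000e-04 1.959e-01]
32 [272.3 155.8] [280.7 178.3] tip [283.5 185.9] ang 20.32 wrist top [274.5 295.3] tip [ 0.5671 -0.001   0.1992]
[156.  263.4 276.5] [158.  267.2 277.1] [160.  267.8 277.6] [162.  268.3 278.3] [164.  268.8 278.7] [166.  269.5 279.3] [168.  270.1 279.9] [170.  270.7 280.4] [172.  270.8 281. ] [174.  270.5 282. ] [176.  272.4 282.2] [178.  273.2 282.3] [180.  274.2 281.8] [182.  275.7 281.7]
```

```bash
python3 - <<'E'
from h import *
d=pickle.load(open("c2.pkl","rb"));im=d["wrist"]["image"][240:360,220:330]
g=cv2.cvtColor(im,cv2.COLOR_BGR2GRAY)
print("row profile v=300+:",[int(x) for x in g[70,10:100]])
print("col u=275:",[int(x) for x in g[:,55]])
cv2.imwrite("pics/w3.png",cv2.resize(im,None,fx=5,fy=5,interpolation=cv2.INTER_CUBIC))
E
```

```text
row profile v=300+: [26, 22, 18, 27, 23, 13, 19, 23, 31, 43, 37, 31, 26, 52, 81, 84, 88, 89, 99, 102, 102, 99, 102, 103, 104, 107, 56, 34, 38, 38, 42, 37, 39, 40, 43, 36, 42, 35, 41, 37, 41, 39, 48, 33, 43, 34, 36, 41, 41, 39, 32, 33, 38, 43, 40, 38, 38, 39, 38, 41, 41, 40, 38, 34, 30, 34, 77, 107, 98, 102, 101, 98, 103, 98, 96, 91, 82, 84, 77, 34, 16, 39, 37, 33, 30, 16, 24, 22, 24, 15]
col u=275: [127, 70, 119, 172, 170, 167, 174, 142, 35, 20, 31, 35, 42, 36, 33, 36, 33, 47, 48, 48, 42, 47, 42, 48, 48, 53, 61, 74, 77, 85, 89, 93, 100, 97, 98, 98, 98, 98, 97, 99, 97, 99, 105, 102, 82, 16, 40, 37, 41, 37, 40, 35, 38, 44, 41, 39, 44, 36, 37, 33, 35, 40, 39, 36, 41, 36, 44, 35, 40, 43, 34, 40, 33, 39, 40, 41, 46, 36, 38, 43, 38, 36, 44, 32, 43, 46, 41, 37, 44, 47, 35, 39, 37, 82, 101, 99, 102, 98, 106, 100, 98, 100, 103, 108, 100, 93, 84, 88, 128, 129, 126, 113, 106, 97, 101, 101, 99, 102, 102, 101]
```

View pics/w3.png

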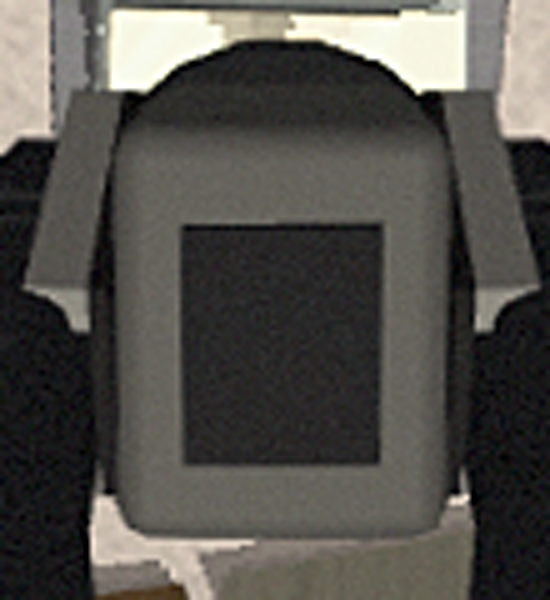

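The view shows the handle's black panel with corners at about (180,225), (382,225), (184,466) and (380,466), in 5x crop pixels. Its side edges give the tilt.

```bash
python3 - <<'E'
from h import *
d=pickle.load(open("c2.pkl","rb"));c=d["wrist"]
g=cv2.GaussianBlur(cv2.cvtColor(c["image"],cv2.COLOR_BGR2GRAY).astype(float),(1,3),0)
L,Rr=[],[]
for v in range(288,331):
    r=g[v]
    for lst,a,b,sg in((L,250,262,-1),(Rr,290,302,1)):
        seg=r[a:b+1]; lo,hi=38.,102.
        f=((seg-lo)/(hi-lo)).clip(0,1)  # area-based edge position
        u=a-.5+f.sum() if sg<0 else b+.5-f.sum()
        lst.append((u,v))
def fit(pts):
    pts=np.array(pts);rays=np.array([wray(c,*p)[1] for p in pts]);n=np.linalg.svd(rays)[2][2]
    res=rays@n*325;return n,res.std(),pts
n1,r1,p1=fit(L);n2,r2,p2=fit(Rr)
print(r1,r2,p1[[0,-1]],p2[[0,-1]])
x=np.cross(n1,n2);x/=np.linalg.norm(x);x*=np.sign(x[2])
print("reader x axis",x,"tilt",np.degrees(np.arcsin(x[2])),"az",np.degrees(np.arctan2(x[1],x[0])))
E
```

```text
0.05587141758793139 0.0696183377188371 [[255.4296875 288.       ]
 [256.140625  330.       ]] [[296.28515625 288.        ]
 [295.62109375 330.        ]]
reader x axis [ 0.92644916 -0.2369223   0.29250603] tilt 17.008048168832776 az -14.344901719604064
```

```bash
python3 - <<'E'
from h import *
c=pickle.load(open("w1.pkl","rb"))
g=cv2.cvtColor(c["image"],cv2.COLOR_BGR2GRAY).astype(float)
np.set_printoptions(linewidth=250)
print(g[222:262:2,276:322:2].astype(int))
d=pickle.load(open("c2.pkl","rb"));w=d["wrist"]
# panel corners in c2 (subpixel from profiles)
px=np.array([[255.4,284.7],[296.3,284.7],[295.6,332.8],[256.15,332.8]])
K=np.array(w["camera_matrix"])
x=(px-K[:2,2])/K[0,0];r=np.linalg.norm(x,axis=1,keepdims=True);und=x*np.tan(r)/r
for Wd,Ln in((.016,.022),(.016,.023),(.016,.024),(.016,.025),(.017,.024)):
    o=np.array([[-Wd/2,Ln/2,0],[Wd/2,Ln/2,0],[Wd/2,-Ln/2,0],[-Wd/2,-Ln/2,0]])
    n,rv,tv,er=cv2.solvePnPGeneric(o,und.reshape(-1,1,2),np.eye(3),None,flags=cv2.SOLVEPNP_IPPE)
    for a,t,e in zip(rv,tv,er):
        nz=w["R"].T@cv2.Rodrigues(a)[0][:,2];nz*=np.sign(nz[2]);ctr=w["R"].T@(t.ravel()-w["t"]);print(Wd,Ln,"normal",nz.round(3),np.degrees(np.arccos(nz[2])).round(1),"ctr",ctr.round(4),"err",(e*325).round(2))
E
```

```text
[[ 62  20  73 131 156 158 159 161 159 161 157 159 161 161 159 162 160 157 161 161 126  15 196]
 [ 57  35  65 130 161 160 162 162 162 157 161 159 160 159 160 155 160 158 157 159 127 137 191]
 [ 58  41  74 128 163 160 163 163 165 165 166 160 159 164 155 159 159 154 153 163 124 145 187]
 [ 59  57  70 127 155 169  83 106 119  40  79 105 115  67  93 127 136 122 158 161 123 156 204]
 [ 45  53  74 128 161 153  91  52  50  51  53  55  49  44  42  48  49  95 155 157 117 221 202]
 [114  49  72 127 156 160 100  55  57  58  54  52  54  54  56  54  54 102 157 156 116 220 203]
 [124  59  77 126 159 162  70  57  57  53  51  55  55  55  51  54  51 117 152 153 115 221 203]
 [122  53  76 129 154 163  94  52  54  54  53  59  49  58  55  53  45 129 154 149 112 220 200]
 [116  59  77 123 155 158  76  51  57  51  54  49  54  55  49  51  48 127 155 146 116 218 205]
 [119  56  85 123 157 164  76  51  57  50  48  50  52  53  53  54  48 157 153 144 102 214 203]
 [119  62  81 127 153 163  54  52  57  51  49  45  55  55  52  56  47 158 150 143  99 210 197]
 [114  60  85 125 153 159  80  51  48  54  48  55  54  
[... 944 characters left out ...]
0.017  0.3218] err [0.96]
0.016 0.023 normal [-0.08   0.021  0.997] 4.7 ctr [0.4997 0.0168 0.322 ] err [0.31]
0.016 0.023 normal [-0.905  0.232  0.356] 69.2 ctr [0.4988 0.0171 0.3218] err [1.08]
0.016 0.024 normal [-0.019  0.005  1.   ] 1.1 ctr [0.4997 0.0168 0.3221] err [0.41]
0.016 0.024 normal [-0.925  0.237  0.296] 72.8 ctr [0.4987 0.0171 0.3217] err [1.18]
0.016 0.025 normal [ 0.033 -0.008  0.999] 1.9 ctr [0.4998 0.0168 0.3221] err [0.5]
0.016 0.025 normal [-0.939  0.241  0.245] 75.8 ctr [0.4986 0.0171 0.3217] err [1.28]
0.017 0.024 normal [-0.109  0.028  0.994] 6.4 ctr [0.5044 0.0156 0.3155] err [0.26]
0.017 0.024 normal [-0.895  0.23   0.383] 67.5 ctr [0.5035 0.0158 0.3152] err [1.03]
```

```bash
python3 - <<'E'
from h import *
c=pickle.load(open("w1.pkl","rb"))
g=cv2.cvtColor(c["image"],cv2.COLOR_BGR2GRAY).astype(float)
def cross(a,thr,up):
    for i in range(len(a)-1):
        if (a[i]<thr<=a[i+1]) if up else (a[i]>thr>=a[i+1]): return i+(thr-a[i])/(a[i+1]-a[i])
rows=g[232:252,:]
le=[284+cross(r[284:294],105,False) for r in rows];re=[302+cross(r[302:318],102,True) for r in rows]
cols=[g[:,u] for u in range(292,306)]
te=[222+cross(k[222:236],105,False) for k in cols];be=[248+cross(k[248:260],100,True) for k in cols]
pl=np.polyfit(range(232,252),le,1);pr=np.polyfit(range(232,252),re,1)
t,b=np.mean(te),np.mean(be);print(t,b,np.polyval(pl,[t,b]),np.polyval(pr,[t,b]))
q=[wonz(c,np.polyval(pl,t),t,.178),wonz(c,np.polyval(pr,t),t,.178),wonz(c,np.polyval(pr,b),b,.178),wonz(c,np.polyval(pl,b),b,.178)]
print([np.linalg.norm(q[i]-q[(i+1)%4]).round(5) for i in range(4)],np.mean(q,0))
w=pickle.load(open("c2.pkl","rb"))["wrist"];K=np.array(w["camera_matrix"])
# c2 corners by same method
g=cv2.cvtColor(w["image"],cv2.COLOR_BGR2GRAY).astype(float)
R=range(290,329);le=[250+cross(g[v][250:262],70,False) for v in R];re=[290+cross(g[v][290:302],70,True) for v in R]
te=[280+cross(g[280:292,u],70,False) for u in range(260,292)];be=[326+cross(g[326:338,u],70,True) for u in range(260,292)]
pl=np.polyfit(R,le,1);pr=np.polyfit(R,re,1);t,b=np.mean(te),np.mean(be)
px=np.array([[np.polyval(pl,t),t],[np.polyval(pr,t),t],[np.polyval(pr,b),b],[np.polyval(pl,b),b]]);print(px)
# known: centre C = G + s*axis with s = .058-.0393; back-project corners on plane of tilt th, check size and convergence
o=None
for th in(17,20,23,25,27,29):
    a=np.radians(th);y=np.radians(165.67);ax=np.array([np.sin(a)*np.cos(y),np.sin(a)*np.sin(y),np.cos(a)])
    P0=np.array([.5038,.0152,.3037])+.0187*ax
    q=[]
    for u,v in px:
        o,dd=wray(w,u,v);q.append(o+dd*((P0-o)@ax)/(dd@ax))
    q=np.array(q);print(th,[(np.linalg.norm(q[i]-q[(i+1)%4])*1e3).round(2) for i in range(4)],"ctr offset along reader x,y mm",((q.mean(0)-P0)@np.array([-np.cos(a)*np.cos(y),-np.cos(a)*np.sin(y),np.sin(a)])*1e3).round(2))
E
```

```text
227.71642328828577 254.25523103983681 [287.90821427 286.81148248] [310.03028815 309.40865896]
[np.float64(0.0159), np.float64(0.02141), np.float64(0.01682), np.float64(0.02134)] [0.46608987 0.06941476 0.178     ]
[[255.39956465 284.22937346]
 [296.28526991 284.22937346]
 [295.41802532 332.68608756]
 [256.07550205 332.68608756]]
17 [np.float64(15.99), np.float64(20.87), np.float64(15.99), np.float64(20.87)] ctr offset along reader x,y mm 0.86
20 [np.float64(16.05), np.float64(20.49), np.float64(15.91), np.float64(20.5)] ctr offset along reader x,y mm 1.77
23 [np.float64(16.11), np.float64(20.18), np.float64(15.83), np.float64(20.19)] ctr offset along reader x,y mm 2.68
25 [np.float64(16.14), np.float64(20.01), np.float64(15.77), np.float64(20.01)] ctr offset along reader x,y mm 3.28
27 [np.float64(16.17), np.float64(19.85), np.float64(15.71), np.float64(19.86)] ctr offset along reader x,y mm 3.88
29 [np.float64(16.19), np.float64(19.73), np.float64(15.65), np.float64(19.73)] ctr offset along reader x,y mm 4.48
```

Emit:
apply_moves([
  [0.164, 0.848, 0, 0],
  [0.164, 0.848, 0, 0],
  [0.164, 0.848, 0, 0],
  [0.164, 0.848, 0, 0],
  [0, 0, 0, -0.112],
])

```text
clock: 11.6
eef_pos: [0.5081, 0.0867, 0.3065]
tool_rot: [0.064, 0.998, 0.001, -0.0]
ft_force: [0.2, -0.1, -2.4]
grip_width: 0.0275
grasp_force: 59.8
```

Emit:
apply_moves([
  [0, 0, 0, -0.112],
  [0, 0, 0, -0.112],
  [0, 0, 0, -0.112],
  [0, 0, 0, -0.112],
  [0, 0, 0, 0],
])

```text
clock: 12.02
eef_pos: [0.5079, 0.0842, 0.3066]
tool_rot: [-0.168, 0.986, -0.0, -0.0]
ft_force: [0.7, -0.2, -2.0]
grip_width: 0.0273
grasp_force: 59.8
```

```bash
cat >> h.py <<'E'
from scipy.optimize import brentq
DR=Rn.from_euler("z",19.4,degrees=True).as_matrix();DO=np.array([.4655,.0692,0])
def dockp(s):
    p=DR.T@(s["eef_pos"]-DO);xg=p[0]-.055;h=p[2]-.123
    print("dock",(p*1e3).round(1),"th at edge",np.degrees(brentq(lambda a:xg*np.cos(a)+h*np.sin(a)-.012,-.5,1)).round(1),"F",(DR.T@s["ft_force"]).round(2))
E
python3 - <<'E'
from workcell import bot
from h import *
s=bot.get_obs();show(s);dockp(s);print(rel(s,DO+DR@[.045,0,.2035])/.02)
E
```

```text
12.02 [ 0.164  0.255  0.162  1.478 -0.    -0.174] [0.5079 0.0842 0.3066] yaw -160.63 F [ 0.66 -0.16 -2.03] w 0.0273 gf 59.8
dock [4.500e+01 1.000e-01 3.066e+02] th at edge 6.9 F [ 0.57 -0.37 -2.03]
[-9.80314527e-04 -3.83148660e-03  5.15416934e+00]
```

Emit:
apply_moves([
  [0, 0, 1, 0],
  [0, 0, 1, 0],
  [0, 0, 1, 0],
  [0, 0, 1, 0],
  [0, 0, 1, 0],
])

```text
clock: 12.43
eef_pos: [0.5079, 0.0841, 0.2058]
tool_rot: [-0.166, 0.986, -0.0, 0.0]
ft_force: [0.1, 0.2, -1.3]
grip_width: 0.027
grasp_force: 60.0
```

Emit:
apply_moves([
  [0, 0, 0.15, 0],
  [0.15, 0, 0, 0],
  [0, 0, 0, 0],
  [0, 0, 0, 0],
  [0, 0, 0, 0],
])

```text
clock: 12.85
eef_pos: [0.5061, 0.0833, 0.2053]
tool_rot: [-0.167, 0.986, -0.0, 0.002]
ft_force: [0.2, 0.3, -0.9]
grip_width: 0.0268
grasp_force: 59.7
```

Emit:
apply_moves([
  [0.15, 0, 0, 0],
  [0, 0, 0, 0],
  [0, 0, 0, 0],
  [0, 0, 0, 0],
  [0, 0, 0, 0],
])

```text
clock: 13.27
eef_pos: [0.5023, 0.0821, 0.2038]
tool_rot: [-0.167, 0.986, -0.0, 0.0]
ft_force: [-1.2, -0.6, -1.9]
grip_width: 0.0278
grasp_force: 59.7
```

Emit:
apply_moves([
  [0.15, 0, 0, 0],
  [0, 0, 0, 0],
  [0, 0, 0, 0],
  [0, 0, 0, 0],
  [0, 0, 0, 0],
])

```text
clock: 13.68
eef_pos: [0.4995, 0.0812, 0.2037]
tool_rot: [-0.167, 0.986, 0.0, -0.0]
ft_force: [0.2, 0.0, -1.6]
grip_width: 0.0275
grasp_force: 59.7
```

Emit:
apply_moves([
  [0.15, 0, 0, 0],
  [0, 0, 0, 0],
  [0, 0, 0, 0],
  [0, 0, 0, 0],
  [0, 0, 0, 0],
])

```text
clock: 14.1
eef_pos: [0.4967, 0.0802, 0.2037]
tool_rot: [-0.167, 0.986, 0.0, 0.0]
ft_force: [-0.1, -0.2, -2.0]
grip_width: 0.0274
grasp_force: 59.7
```

```bash
python3 - <<'E'
from workcell import bot
from h import *
s=bot.get_obs();show(s);dockp(s)
E
```

```text
14.1 [ 0.16   0.274 -0.082  1.215  0.    -0.176] [0.4967 0.0802 0.2037] yaw -160.77 F [-0.06 -0.2  -1.96] w 0.0274 gf 59.7
dock [ 33.    0.  203.7] th at edge 23.5 F [-0.12 -0.17 -1.96]
```

Emit:
apply_moves([
  [0.075, 0, 0, 0],
  [0, 0, 0, 0],
  [0, 0, 0, 0],
  [0, 0, 0, 0],
  [0, 0, 0, 0],
])

```text
clock: 14.52
eef_pos: [0.4952, 0.0797, 0.2037]
tool_rot: [-0.167, 0.986, -0.0, 0.0]
ft_force: [0.5, 0.1, -2.7]
grip_width: 0.0275
grasp_force: 59.7
```

Emit:
apply_moves([
  [0.075, 0, 0, 0],
  [0, 0, 0, 0],
  [0, 0, 0, 0],
  [0, 0, 0, 0],
  [0, 0, 0, 0],
])

```text
clock: 14.93
eef_pos: [0.4938, 0.0792, 0.2037]
tool_rot: [-0.167, 0.986, 0.0, 0.0]
ft_force: [-0.3, 0.3, -2.0]
grip_width: 0.0276
grasp_force: 59.7
```

Emit:
apply_moves([
  [0.075, 0, 0, 0],
  [0, 0, 0, 0],
  [0, 0, 0, 0],
  [0, 0, 0, 0],
  [0, 0, 0, 0],
])

```text
clock: 15.35
eef_pos: [0.4927, 0.0788, 0.2038]
tool_rot: [-0.167, 0.986, 0.0, 0.0]
ft_force: [1.6, 0.3, -2.2]
grip_width: 0.0271
grasp_force: 59.7
```

```bash
python3 - <<'E'
from workcell import bot
from h import *
s=bot.get_obs();show(s);dockp(s)
E
```

```text
15.35 [ 0.158  0.265 -0.094  1.211  0.    -0.177] [0.4927 0.0788 0.2038] yaw -160.77 F [ 1.58  0.31 -2.23] w 0.0271 gf 59.7
dock [ 28.8   0.  203.8] th at edge 26.1 F [ 1.59 -0.23 -2.23]
```

Emit:
apply_moves([
  [0.16, 0, 0, 0],
  [0.16, 0, 0, 0],
  [0.16, 0, 0, 0],
  [0, 0, 0, 0],
  [0, 0, 0, 0],
])

```text
clock: 15.77
eef_pos: [0.4864, 0.0764, 0.2055]
tool_rot: [-0.167, 0.986, 0.0, 0.004]
ft_force: [6.3, 1.5, -0.7]
grip_width: 0.0274
grasp_force: 59.8
```

```bash
python3 - <<'E'
from workcell import bot
from h import *
s=bot.get_obs();show(s);dockp(s)
E
```

```text
15.77 [ 1.550e-01  2.460e-01 -1.150e-01  1.201e+00  1.000e-03 -1.810e-01] [0.4864 0.0764 0.2055] yaw -160.76 F [ 6.33  1.54 -0.67] w 0.0274 gf 59.8
dock [ 2.210e+01 -1.000e-01  2.055e+02] th at edge 29.5 F [ 6.49 -0.65 -0.67]
```

Emit:
apply_moves([
  [-0.6, 0, 0, 0],
  [-0.45, 0, -0.2, 0],
  [0, 0, -1, 0],
  [0, 0, -1, 0],
  [0, 0, -1, 0],
])

```text
clock: 16.18
eef_pos: [0.5022, 0.0822, 0.2678]
tool_rot: [-0.167, 0.986, -0.0, -0.001]
ft_force: [-0.4, 0.6, -1.6]
grip_width: 0.0269
grasp_force: 59.7
```

Emit:
apply_moves([
  [0, 0, -1, 0],
  [0, 0, -1, 0],
  [0.22, -0.82, 0, 0],
  [0.22, -0.82, 0, 0],
  [0.22, -0.82, 0, 0],
])

```text
clock: 16.6
eef_pos: [0.5064, 0.0312, 0.308]
tool_rot: [-0.167, 0.986, -0.0, -0.0]
ft_force: [-0.2, 0.5, -1.2]
grip_width: 0.0273
grasp_force: 59.7
```

Emit:
apply_moves([
  [0.22, -0.82, 0, 0.112],
  [0, 0, 0, 0.112],
  [0, 0, 0, 0.112],
  [0, 0, 0, 0.112],
  [0, 0, 0, 0.112],
])

```text
clock: 17.02
eef_pos: [0.5073, 0.0143, 0.3074]
tool_rot: [0.128, 0.992, -0.0, -0.001]
ft_force: [0.3, 0.6, -1.3]
grip_width: 0.027
grasp_force: 59.8
```

Emit:
apply_moves([
  [0, 0, 0, 0],
  [0, 0, 0, 0],
  [0, 0, 0, 0],
  [0, 0, 0, 0],
  [0, 0, 0, 0],
])

```text
clock: 17.43
eef_pos: [0.508, 0.0147, 0.3077]
tool_rot: [0.125, 0.992, -0.0, -0.0]
ft_force: [-0.4, 0.6, -1.3]
grip_width: 0.0274
grasp_force: 59.8
```

```bash
python3 - <<'E'
from workcell import bot
from h import *
d={n:bot.camera(n) for n in("scene","wrist")};pickle.dump(d,open("c3.pkl","wb"))
s=bot.get_obs();show(s);print(rel(s,(.5084,.0145,.3076)),s["ft_torque"])
c=d["scene"];g=cv2.cvtColor(c["image"],cv2.COLOR_BGR2GRAY).astype(float)
G=s["eef_pos"]+[0,0,-.003]
for th in(22,25,27,29,32):
    a=np.radians(th);y=np.radians(yaw(s)[0]);ax=np.array([np.sin(a)*np.cos(y),np.sin(a)*np.sin(y),np.cos(a)])
    P=lambda z:G+(z-.0393)*ax
    p1,p2,p3=[proj(c,P(z)) for z in(-.01,-.065,-.084)];v=p2-p1
    print(th,p1.round(1),p2.round(1),"tip",p3.round(1),"slope",(v[0]/v[1]).round(3))
E1=[]
for v in range(158,176):
    row=g[v];i=262+row[262:292].argmin();l=r=i
    while row[l]<70:l-=1
    while row[r]<70:r+=1
    E1.append((v,l+(row[l]-70)/(row[l]-row[l+1]),r-(row[r]-70)/(row[r]-row[r-1])))
E1=np.array(E1);print(E1[::3].round(1),np.polyfit(E1[:,0],E1[:,1],1),np.polyfit(E1[:,0],E1[:,2],1))
A=cv2.resize(c["image"][130:215,240:320],None,fx=7,fy=7,interpolation=cv2.INTER_CUBIC);cv2.imwrite("pics/s4.png",A)
E
```

```text
17.53 [ 0.029  0.241  0.147  1.476 -0.     0.279] [0.5081 0.0147 0.3077] yaw 165.67 F [-0.37 -0.43 -1.38] w 0.0273 gf 59.8
[-0.00035505 -0.00015179  0.00011066] [ 0.00204367  0.05042984 -0.0136273 ]
22 [271.6 155.9] [277.5 177.7] tip [279.5 184.9] slope 0.271
25 [272.3 156.1] [278.9 178.2] tip [281.2 185.5] slope 0.301
27 [272.7 156.2] [279.9 178.5] tip [282.2 185.9] slope 0.321
29 [273.2 156.2] [280.8 178.7] tip [283.3 186.2] slope 0.34
32 [273.8 156.3] [282.1 178.9] tip [284.9 186.5] slope 0.369
[[158.  268.6 279.1]
 [161.  269.7 279.9]
 [164.  270.8 280.7]
 [167.  271.8 281.6]
 [170.  272.7 282.6]
 [173.  272.3 283.6]] [  0.26139769 227.81541061] [  0.30344084 231.0338729 ]
```

View pics/s4.png

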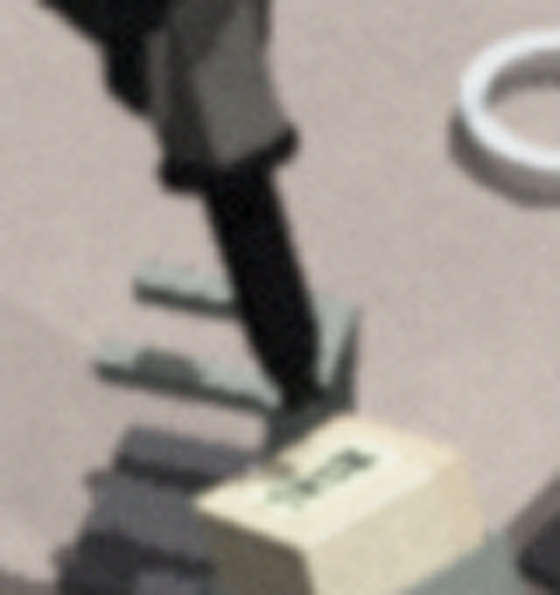

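The scene crop shows the barrel tip at about (300,405), just short of and above the label at (320,480), leaning like the carton. I'll approach along the label normal.

Emit:
apply_moves([
  [-0.1135, 0, 0.2228, 0],
  [-0.1135, 0, 0.2228, 0],
  [-0.1135, 0, 0.2228, 0],
  [-0.1135, 0, 0.2228, 0],
  [0, 0, 0, 0],
])

```text
clock: 17.95
eef_pos: [0.5167, 0.0123, 0.2882]
tool_rot: [0.125, 0.992, -0.0, -0.001]
ft_force: [0.1, 0.7, -2.1]
grip_width: 0.0274
grasp_force: 59.8
```

Emit:
apply_moves([
  [-0.0681, 0, 0.1337, 0],
  [0, 0, 0, 0],
  [0, 0, 0, 0],
  [0, 0, 0, 0],
  [0, 0, 0, 0],
])

```text
clock: 18.37
eef_pos: [0.5183, 0.0121, 0.2875]
tool_rot: [0.125, 0.992, 0.0, 0.0]
ft_force: [0.4, 1.1, -2.4]
grip_width: 0.0273
grasp_force: 59.8
```

Emit:
apply_moves([
  [-0.0454, 0, 0.0891, 0],
  [0, 0, 0, 0],
  [0, 0, 0, 0],
  [0, 0, 0, 0],
  [0, 0, 0, 0],
])

```text
clock: 18.78
eef_pos: [0.5191, 0.0119, 0.2854]
tool_rot: [0.125, 0.992, -0.0, 0.0]
ft_force: [-0.2, 0.3, -1.8]
grip_width: 0.0274
grasp_force: 59.8
```

```bash
cat >> h.py <<'E'
def press(s):
    n=np.array([-.4397,.1129,.891]);L=np.array([.5758,-.0028,.168])
    a=np.radians(27.5);y=np.radians(yaw(s)[0]);ax=np.array([np.sin(a)*np.cos(y),np.sin(a)*np.sin(y),np.cos(a)])
    t=s["eef_pos"]+[0,0,-.003]-.1233*ax
    yv=np.array([.2487,.9686,0]);xv=np.cross(yv,n)
    print("tip(out)",t.round(4),"rel L x,y,n mm",[(1e3*(t-L)@q).round(1) for q in(xv,yv,n)],"Fn",round(s["ft_force"]@n,2),"Fx,Fy",round(s["ft_force"]@xv,2),round(s["ft_force"]@yv,2))
E
python3 - <<'E'
from workcell import bot
from h import *
s=bot.get_obs();show(s);press(s)
E
```

```text
18.78 [ 0.023  0.268  0.125  1.427 -0.     0.274] [0.5191 0.0119 0.2854] yaw 165.63 F [-0.17  0.33 -1.76] w 0.0274 gf 59.8
tip(out) [ 0.5743 -0.0023  0.1731] rel L x,y,n mm [np.float64(0.9), np.float64(0.1), np.float64(5.3)] Fn -1.46 Fx,Fy -1.02 0.28
```

Emit:
apply_moves([
  [-0.0454, 0, 0.0891, 0],
  [0, 0, 0, 0],
  [0, 0, 0, 0],
  [0, 0, 0, 0],
  [0, 0, 0, 0],
])

```text
clock: 19.2
eef_pos: [0.52, 0.0116, 0.2836]
tool_rot: [0.125, 0.992, 0.0, 0.0]
ft_force: [-0.1, -0.1, -2.0]
grip_width: 0.0272
grasp_force: 59.8
```

Emit:
apply_moves([
  [-0.0454, 0, 0.0891, 0],
  [0, 0, 0, 0],
  [0, 0, 0, 0],
  [0, 0, 0, 0],
  [0, 0, 0, 0],
])

```text
clock: 19.62
eef_pos: [0.5209, 0.0115, 0.2822]
tool_rot: [0.125, 0.992, 0.0, 0.0]
ft_force: [-2.0, -0.1, 1.2]
grip_width: 0.0274
grasp_force: 60.1
```

```bash
python3 - <<'E'
from workcell import bot
from h import *
s=bot.get_obs();show(s);press(s)
E
```

```text
19.62 [0.022 0.272 0.122 1.42  0.    0.273] [0.5209 0.0115 0.2822] yaw 165.63 F [-1.99 -0.07  1.24] w 0.0274 gf 60.1
tip(out) [ 0.5761 -0.0027  0.1698] rel L x,y,n mm [np.float64(1.0), np.float64(0.2), np.float64(1.5)] Fn 1.97 Fx,Fy -1.14 -0.56
```

Emit:
apply_moves([
  [-0.0454, 0, 0.0891, 0],
  [0, 0, 0, 0],
  [0, 0, 0, 0],
  [0, 0, 0, 0],
  [0, 0, 0, 0],
])

```text
clock: 20.03
eef_pos: [0.5218, 0.0112, 0.2803]
tool_rot: [0.125, 0.992, 0.0, 0.0]
ft_force: [-2.8, 1.2, 1.1]
grip_width: 0.0273
grasp_force: 60.2
```

```bash
python3 - <<'E'
from workcell import bot
from h import *
c=bot.camera("scene");A=cv2.resize(c["image"][130:220,240:330],None,fx=6.6,fy=6.6,interpolation=cv2.INTER_CUBIC);cv2.imwrite("pics/s5.png",A)
s=bot.get_obs();show(s);press(s)
E
```

```text
20.08 [0.022 0.275 0.12  1.416 0.    0.272] [0.5218 0.0112 0.2803] yaw 165.63 F [-1.12  0.98  2.56] w 0.0275 gf 60.2
tip(out) [ 0.577  -0.0029  0.1679] rel L x,y,n mm [np.float64(1.0), np.float64(0.2), np.float64(-0.6)] Fn 2.88 Fx,Fy -0.02 0.67
```

View pics/s5.png

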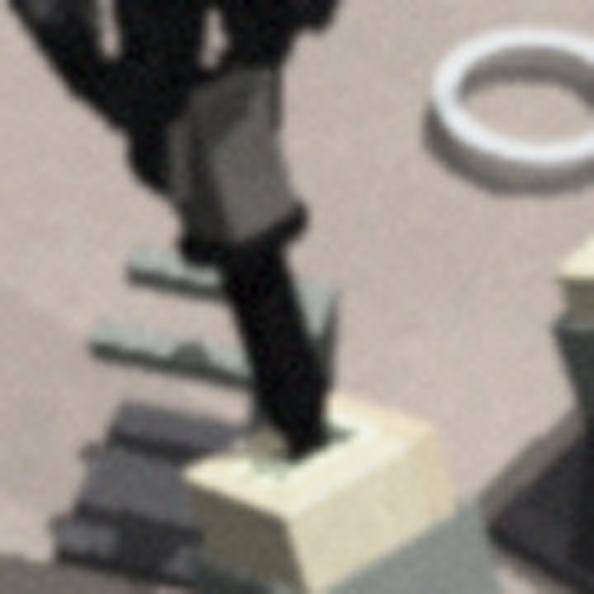

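The nose is on the middle of the label at about (305,450), with bars showing evenly on both sides. I'll press about 1 mm more and hold.

Emit:
apply_moves([
  [-0.0227, 0, 0.0446, 0],
  [0, 0, 0, 0],
  [0, 0, 0, 0],
  [0, 0, 0, 0],
  [0, 0, 0, 0],
])

```text
clock: 20.5
eef_pos: [0.5222, 0.0111, 0.2793]
tool_rot: [0.125, 0.992, 0.0, 0.0]
ft_force: [-2.1, 1.4, 3.9]
grip_width: 0.0274
grasp_force: 60.3
```

Emit:
apply_moves([
  [0, 0, 0, 0],
  [0, 0, 0, 0],
  [0, 0, 0, 0],
  [0, 0, 0, 0],
  [0, 0, 0, 0],
])

```text
clock: 20.92
eef_pos: [0.5222, 0.0111, 0.2792]
tool_rot: [0.125, 0.992, 0.0, 0.0]
ft_force: [-1.3, 0.3, 3.1]
grip_width: 0.0272
grasp_force: 60.3
```

Emit:
apply_moves([
  [0, 0, 0, 0],
  [0, 0, 0, 0],
  [0, 0, 0, 0],
  [0, 0, 0, 0],
  [0, 0, 0, 0],
])

```text
clock: 21.33
eef_pos: [0.5222, 0.0111, 0.2792]
tool_rot: [0.125, 0.992, 0.0, 0.0]
ft_force: [-0.9, 0.2, 4.2]
grip_width: 0.0274
grasp_force: 60.4
```

Emit:
apply_moves([
  [0, 0, 0, 0],
  [0, 0, 0, 0],
  [0, 0, 0, 0],
  [0, 0, 0, 0],
  [0, 0, 0, 0],
])

```text
clock: 21.75
eef_pos: [0.5222, 0.0111, 0.2792]
tool_rot: [0.125, 0.992, 0.0, 0.0]
ft_force: [-0.7, 1.2, 4.0]
grip_width: 0.0273
grasp_force: 60.4
```

```bash
python3 - <<'E'
from workcell import bot
from h import *
s=bot.get_obs();show(s);press(s)
E
```

```text
21.75 [0.021 0.276 0.119 1.414 0.    0.272] [0.5222 0.0111 0.2792] yaw 165.62 F [-0.65  1.24  4.04] w 0.0273 gf 60.4
tip(out) [ 0.5774 -0.003   0.1669] rel L x,y,n mm [np.float64(0.9), np.float64(0.2), np.float64(-1.7)] Fn 4.03 Fx,Fy 1.0 1.04
```

Emit:
apply_moves([
  [0.1, 0, -0.2, 0],
  [0.204, 0, -0.4, 0],
  [0.204, 0, -0.4, 0],
  [0.204, 0, -0.4, 0],
  [0.1, 0, -0.2, 0],
])

```text
clock: 22.17
eef_pos: [0.5061, 0.0152, 0.3126]
tool_rot: [0.125, 0.992, -0.0, 0.001]
ft_force: [0.2, -0.5, -1.6]
grip_width: 0.0273
grasp_force: 59.8
```

Emit:
apply_moves([
  [0.822, 0.227, 0, 0],
  [0.822, 0.227, 0, 0],
  [0.822, 0.227, 0, 0],
  [0.822, 0.227, 0, 0],
  [0.822, 0.227, 0, 0],
])

```text
clock: 22.58
eef_pos: [0.4315, 0.0578, 0.3115]
tool_rot: [0.125, 0.992, -0.0, 0.0]
ft_force: [-1.0, -0.1, -1.3]
grip_width: 0.0272
grasp_force: 59.8
```

Emit:
apply_moves([
  [0, 0, 0, -0.1127],
  [0, 0, 0, -0.1127],
  [0, 0, 0, -0.1127],
  [0, 0, 0, -0.1127],
  [0, 0, 0, -0.1127],
])

```text
clock: 23.0
eef_pos: [0.4322, 0.0575, 0.3116]
tool_rot: [-0.172, 0.985, -0.0, 0.0]
ft_force: [0.5, -0.7, -2.6]
grip_width: 0.0272
grasp_force: 59.8
```

Emit:
apply_moves([
  [0, 0, 0, 0],
  [0, 0, 0, 0],
  [0, 0, 0, 0],
  [0, 0, 0, 0],
  [0, 0, 0, 0],
])

```text
clock: 23.42
eef_pos: [0.4324, 0.0575, 0.3112]
tool_rot: [-0.168, 0.986, -0.0, -0.0]
ft_force: [0.3, 0.2, -1.2]
grip_width: 0.0273
grasp_force: 59.8
```

```bash
python3 - <<'E'
from workcell import bot
from h import *
s=bot.get_obs();show(s);dockp(s);print(rel(s,DO+DR@[-.035,0,.2035])/.02)
E
```

```text
23.42 [ 0.132  0.095 -0.022  1.454 -0.    -0.206] [0.4324 0.0575 0.3112] yaw -160.63 F [ 0.29  0.19 -1.18] w 0.0273 gf 59.8
dock [-3.510e+01 -1.000e-01  3.112e+02] th at edge 28.9 F [ 0.34  0.09 -1.18]
[-4.36733290e-03  3.19555568e-03  5.38568905e+00]
```

Emit:
apply_moves([
  [0, 0, 0.9, 0],
  [0, 0, 0.9, 0],
  [0, 0, 0.9, 0],
  [0, 0, 0.9, 0],
  [0, 0, 0.9, 0],
])

```text
clock: 23.83
eef_pos: [0.4324, 0.0575, 0.2204]
tool_rot: [-0.168, 0.986, -0.0, 0.0]
ft_force: [-0.5, -0.6, -1.7]
grip_width: 0.0275
grasp_force: 60.0
```

Emit:
apply_moves([
  [0, 0, 0.9, 0],
  [0, 0, 0, 0],
  [-0.2, 0, 0, 0],
  [-0.2, 0, 0, 0],
  [-0.2, 0, 0, 0],
])

```text
clock: 24.25
eef_pos: [0.4426, 0.0611, 0.2037]
tool_rot: [-0.169, 0.986, -0.0, -0.002]
ft_force: [-7.2, -2.5, -0.5]
grip_width: 0.0273
grasp_force: 60.1
```

Emit:
apply_moves([
  [-0.2, 0, 0, 0],
  [-0.2, 0, 0, 0],
  [-0.2, 0, 0, 0],
  [-0.2, 0, 0, 0],
  [-0.2, 0, 0, 0],
])

```text
clock: 24.67
eef_pos: [0.4611, 0.0675, 0.2039]
tool_rot: [-0.169, 0.986, -0.001, -0.002]
ft_force: [-6.1, -2.3, 3.2]
grip_width: 0.0274
grasp_force: 60.8
```

```bash
python3 - <<'E'
from workcell import bot
from h import *
s=bot.get_obs();show(s);dockp(s)
E
```

```text
24.67 [ 1.460e-01  2.060e-01 -1.720e-01  1.198e+00 -1.000e-03 -1.930e-01] [0.4611 0.0675 0.2039] yaw -160.59 F [-6.13 -2.31  3.16] w 0.0274 gf 60.8
dock [-4.700e+00 -1.000e-01  2.039e+02] th at edge 43.3 F [-6.54 -0.14  3.16]
```

Emit:
apply_moves([
  [-0.2, 0, 0, 0],
  [-0.2, 0, 0, 0],
  [-0.2, 0, 0, 0],
  [-0.2, 0, 0, 0],
  [-0.2, 0, 0, 0],
])

```text
clock: 25.08
eef_pos: [0.4799, 0.0742, 0.2041]
tool_rot: [-0.169, 0.986, -0.001, -0.002]
ft_force: [-5.1, -2.3, 1.7]
grip_width: 0.0274
grasp_force: 61.8
```

Emit:
apply_moves([
  [-0.2, 0, 0, 0],
  [-0.2, 0, 0, 0],
  [-0.15, 0, 0, 0],
  [0, 0, 0, 0],
  [0, 0, 0, 0],
])

```text
clock: 25.5
eef_pos: [0.4906, 0.0779, 0.2039]
tool_rot: [-0.169, 0.986, -0.001, -0.002]
ft_force: [-6.4, -2.3, 0.5]
grip_width: 0.0276
grasp_force: 62.1
```

```bash
python3 - <<'E'
from workcell import bot
from h import *
s=bot.get_obs();show(s);dockp(s);p=DR.T@(s["eef_pos"]-DO);e=.035-p[0];h=p[2]-.123
print(np.degrees(brentq(lambda a:e*np.cos(a)-h*np.sin(a)-.012,-.5,1)))
E
```

```text
25.5 [ 1.580e-01  2.640e-01 -9.500e-02  1.215e+00 -1.000e-03 -1.810e-01] [0.4906 0.0779 0.2039] yaw -160.59 F [-6.41 -2.28  0.52] w 0.0276 gf 62.1
dock [ 2.650e+01 -1.000e-01  2.039e+02] th at edge 27.4 F [-6.8  -0.02  0.52]
-2.5037027485366337
```

Emit:
apply_moves([
  [0.45, 0, 0, 0],
  [0.45, 0, 0, 0],
  [0.45, 0, 0, 0],
  [0, 0, 0, 0],
  [0, 0, 0, 0],
])

```text
clock: 25.92
eef_pos: [0.4664, 0.0694, 0.2038]
tool_rot: [-0.169, 0.986, 0.0, 0.001]
ft_force: [0.5, -0.9, -0.6]
grip_width: 0.0274
grasp_force: 61.6
```

```bash
python3 - <<'E'
from workcell import bot
from h import *
w=bot.camera("wrist");s=bot.get_obs();show(s);dockp(s);print(rel(s,(.466,.0696,.1623))/.02)
g=cv2.cvtColor(w["image"],cv2.COLOR_BGR2GRAY);cv2.imwrite("pics/w6.png",w["image"])
m=((g>25)&(g<55)).astype(np.uint8)[200:400,225:330];cs=cv2.findContours(m,cv2.RETR_EXTERNAL,cv2.CHAIN_APPROX_SIMPLE)[0]
for k in cs:
    if 500<cv2.contourArea(k)<4000:print(cv2.minAreaRect(k),cv2.contourArea(k))
print(wproj(w,s["eef_pos"]+[0,0,-.003+.0187]))
E
```

```text
25.97 [ 0.148  0.213 -0.163  1.193  0.    -0.191] [0.4668 0.0695 0.2038] yaw -160.58 F [ 0.83  0.11 -1.57] w 0.0276 gf 61.6
dock [ 1.300e+00 -1.000e-01  2.038e+02] th at edge 40.7 F [ 0.82 -0.17 -1.57]
[0.03949744 0.01724641 2.07436988]
((51.5405387878418, 159.2567596435547), (30.742610931396484, 27.290231704711914), 9.462321281433105) 528.0
((49.516029357910156, 54.36916732788086), (79.0318832397461, 72.02098846435547), 3.9724960327148438) 3072.5
[275.49059829 319.54183982]
```

Emit:
apply_moves([
  [0.04, 0.01, 0.6, 0],
  [0, 0, 0.6, 0],
  [0, 0, 0.5, 0],
  [0, 0, 0.2, 0],
  [0, 0, 0.05, 0],
])

```text
clock: 26.38
eef_pos: [0.4654, 0.0695, 0.1634]
tool_rot: [-0.169, 0.986, 0.0, -0.001]
ft_force: [-0.5, -0.8, -2.1]
grip_width: 0.0276
grasp_force: 61.6
```

Emit:
apply_moves([
  [0, 0, 0.06, 0],
  [0, 0, 0, 0],
  [0, 0, 0, 0],
  [0, 0, 0, 0],
  [0, 0, 0, 0],
])

```text
clock: 26.8
eef_pos: [0.4659, 0.0695, 0.1635]
tool_rot: [-0.169, 0.986, -0.0, 0.001]
ft_force: [-0.1, 1.3, -1.5]
grip_width: 0.0273
grasp_force: 61.6
```

```bash
python3 - <<'E'
from workcell import bot
from h import *
s=bot.get_obs();show(s);dockp(s);print(rel(s,(.466,.0696,.1623))*1e3)
E
```

```text
26.8 [ 0.148  0.245 -0.233  1.092  0.    -0.191] [0.4659 0.0695 0.1635] yaw -160.56 F [-0.1   1.3  -1.53] w 0.0273 gf 61.6Traceback (most recent call last):
  File "<stdin>", line 3, in <module>
  File "h.py", line 33, in dockp
    print("dock",(p*1e3).round(1),"th at edge",np.degrees(brentq(lambda a:xg*np.cos(a)+h*np.sin(a)-.012,-.5,1)).round(1),"F",(DR.T@s["ft_force"]).round(2))
                                                          ~~~~~~^^^^^^^^^^^^^^^^^^^^^^^^^^^^^^^^^^^^^^^^^^^^^^
    r = _zeros._brentq(f, a, b, xtol, rtol, maxiter, args, full_output, disp)
ValueError: f(a) and f(b) must have different signs
```

Lower another 1.5 mm, feeling for the fork.

Emit:
apply_moves([
  [0, 0, 0.05, 0],
  [0, 0, 0, 0],
  [0, 0, 0, 0],
  [0, 0, 0, 0],
  [0, 0, 0, 0],
])

```text
clock: 27.22
eef_pos: [0.466, 0.0695, 0.1627]
tool_rot: [-0.169, 0.986, -0.0, 0.001]
ft_force: [-1.8, -0.2, 5.8]
grip_width: 0.0274
grasp_force: 62.4
```

Emit:
apply_moves([
  [0, 0, 0.04, 0],
  [0, 0, 0, 0],
  [0, 0, 0, 0],
  [0, 0, 0, 0],
  [0, 0, 0, 0],
])

```text
clock: 27.63
eef_pos: [0.466, 0.0695, 0.1627]
tool_rot: [-0.169, 0.986, -0.0, 0.001]
ft_force: [-3.3, -0.6, 10.4]
grip_width: 0.0274
grasp_force: 63.5
```

Emit:
apply_moves([
  [0, 0, -0.06, 0],
  [0, 0, 0, 0],
  [0, 0, 0, 0],
  [0, 0, 0, 0],
  [0, 0, 0, 0],
])

```text
clock: 28.05
eef_pos: [0.4659, 0.0695, 0.1627]
tool_rot: [-0.169, 0.986, 0.0, 0.0]
ft_force: [-0.7, -0.3, 4.9]
grip_width: 0.0274
grasp_force: 62.3
```

Emit:
apply_moves([
  [0, 0, 0, 0],
  [0, 0, 0, 0],
  [0, 0, 0, 0],
  [0, 0, 0, 0],
  [0, 0, 0, 0],
], claw=0)

```text
clock: 28.47
eef_pos: [0.4655, 0.0694, 0.1621]
tool_rot: [-0.169, 0.986, -0.0, -0.0]
ft_force: [-0.7, 0.8, 0.2]
grip_width: 0.0847
grasp_force: 0.0
```

Emit:
apply_moves([
  [0, 0, 0, 0],
  [0, 0, 0, 0],
  [0, 0, 0, 0],
  [0, 0, 0, 0],
  [0, 0, 0, 0],
])

```text
clock: 28.88
eef_pos: [0.4656, 0.0694, 0.1624]
tool_rot: [-0.169, 0.986, -0.0, 0.0]
ft_force: [-0.1, 0.2, 0.3]
grip_width: 0.0854
grasp_force: 0.0
```

Emit:
apply_moves([
  [0, 0, -0.5, 0],
  [0, 0, -0.9, 0],
  [0, 0, -0.9, 0],
  [0, 0, -0.9, 0],
  [0, 0, -0.9, 0],
])

```text
clock: 29.3
eef_pos: [0.4655, 0.0694, 0.2452]
tool_rot: [-0.169, 0.986, -0.0, -0.0]
ft_force: [0.5, -0.2, -0.6]
grip_width: 0.0852
grasp_force: 0.0
```

Emit:
apply_moves([
  [0.6, 0, -0.9, 0],
  [0.8, 0, -0.6, 0],
  [0.8, 0, 0, 0],
  [0, 0, 0, 0],
  [0, 0, 0, 0],
])

```text
clock: 29.72
eef_pos: [0.424, 0.0547, 0.2747]
tool_rot: [-0.169, 0.986, 0.0, 0.001]
ft_force: [0.7, -0.2, 0.2]
grip_width: 0.0855
grasp_force: 0.0
```

```bash
python3 - <<'E'
from workcell import bot
from h import *
s=bot.get_obs();show(s)
c=bot.camera("scene");w=bot.camera("wrist")
d0=pickle.load(open("c0.pkl","rb"))["scene"]["image"].astype(int)
df=np.abs(c["image"].astype(int)-d0).sum(2)[140:215,245:300];print("changed px near dock",(df>90).sum(),np.argwhere(df>90).mean(0) if (df>90).any() else "")
print("expected handle top px",wproj(w,(.4655,.0692,.178)))
g=cv2.cvtColor(w["image"],cv2.COLOR_BGR2GRAY);u,v=wproj(w,(.4655,.0692,.178)).astype(int)
m=((g<75)).astype(np.uint8)[v-30:v+30,u-30:u+30]
for k in cv2.findContours(m,cv2.RETR_LIST,cv2.CHAIN_APPROX_SIMPLE)[0]:
    if 150<cv2.contourArea(k):
        r=cv2.minAreaRect(k);print(np.array(r[0])+[u-30,v-30],r[1:],wonz(w,r[0][0]+u-30,r[0][1]+v-30,.178))
A=cv2.resize(c["image"][120:230,225:325],None,fx=4,fy=4,interpolation=cv2.INTER_CUBIC);B=cv2.resize(w["image"][v-70:v+40,u-50:u+50],None,fx=4,fy=4,interpolation=cv2.INTER_CUBIC)
cv2.imwrite("pics/fin.png",np.hstack([A,B]))
E
```

```text
29.72 [ 0.128  0.087 -0.125  1.358  0.    -0.211] [0.424  0.0547 0.2747] yaw -160.59 F [ 0.74 -0.24  0.2 ] w 0.0855 gf 0.0
changed px near dock 27 [47.33333333 20.74074074]
expected handle top px [275.66399863 272.12804925]
[293.  295.5] ((11.0, 22.0), 90.0) [0.48158049 0.08954904 0.178     ]
[275.5 271. ] ((21.0, 24.0), -0.0) [0.46459214 0.06874698 0.178     ]
[276. 249.] ((14.0, 48.0), 90.0) [0.44665713 0.06282275 0.178     ]
```

```bash
python3 -c "
from workcell import bot
print(bot.job_done())"
```

```text
the job is handed in; nothing more can be done
None
```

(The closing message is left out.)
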